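# Set the drip tray and rack the oiled handles

## Robot

A 7-joint arm with a two-finger parallel gripper is mounted at the origin on a cart in front of the work surface, level with it; the furniture and walls round the work are solid. World frame = base frame: x ahead of the robot, y to its left, z up, the work surface at z = 0. Lengths are in mm, angles in rad, forces in N, time in s.
With the tool pointing down it reaches from about 400 to 875 mm from the base axis. Payload 4.4 kg.
Tool frame: the origin (TCP) lies on the centre line of the jaws, within the pads' length; the fingertips stand 8 mm ahead of it and the grasp point (between the pads) lies 11 mm behind it; z points along the fingers, y is the line along which they close (so a half turn about z gives the same grasp; the last joint's range is limited). The gripper opens to 85 mm and grips with 20 to 120 N. Pads are 22 mm wide; open, the fingers measure 114 mm over their backs; the gripper's body (76 mm by 85 mm) begins 54 mm behind the grasp point. The pads swing forward as they close: fully open they stand 13 mm farther back than shut.
Start: joints at [-1.353, 0.628, 0.038, 1.517, -0.027, 0.996, -0.02], TCP at [181.979, 624.02, 239.313] pointing down, gripper open.
Joint ranges: [-3.06, 3.06], [-0.37, 2.12], [-1.25, 1.32], [0.18, 2.47], [-1.1, 4.24], [0.23, 1.98], [-2.94, 2.94]. Speed limits (rad/s): [2.57, 2.57, 3.14, 3.14, 3.14, 3.14, 3.14].

## Interface

Orientations are given as [roll, pitch, yaw] about the fixed x, y, z axes, in that order (R = Rz(yaw) Ry(pitch) Rx(roll)).
In Python, from cell import state, vision, ticket gives the robot as it stands.
- The arm moves only by the tool jog_arm, never from a script. Its argument "steps" is a list of rows, each an object with "translation": the shift along the tool's x, y, z in units of 0.15 m (1.0 is 0.15 m), a list of three; "dr": the turn, a rotation vector about the tool's x, y, z in units of 45 degrees (1.0 is 45 degrees), a list of three; "gripper": the closure, from 0 (fully open) to 1 (shut). A call has exactly 8 rows; each row is the pose to reach, as a shift and turn from the pose commanded when the call began, along the tool's axes at that moment; what a row does not reach only later rows make up. A row lasts 1/8 s, in which the tool goes at most 62.5 mm and 10.7 degrees, less where a joint would pass 70% of its speed; a pose out of reach is approached as far as the arm can. A call with a number of a shift or a turn outside -1 to 1 is refused whole. A call with a gripper value outside its range is refused whole. The fingers move at their own pace and stop on an object; "squeeze" is the grip in N (left out, the last holds). Time passes only in rows, so rows that repeat a pose let the fingers close, or fill a call up. It gives the time, the measured TCP pose, the force, the opening and the grip force at its end, in the units of the state.
- state(): the state, without advancing time (a new reading comes with each control period).
- vision.grab_frame(name): name is "scene" or "top" or "wrist"; returns (picture, depth): 480x640x3 uint8, red, green, blue; 480x640 float32, mm along the optical axis (not along the pixel's ray), 0 where there is no reading.
- vision.camera_info(name): a dict with "fov_y" (degrees; the focal length in pixels is half the picture's height over the tangent of half this angle, whatever the lens; pixels are square), "cx", "cy" (the principal point, pixels), "rvec" (rotation vector, rad) and "tvec" (3), from world to camera coordinates, as OpenCV has them; the wrist camera has in their place "T_tool_cam" (4x4, takes a point from camera to tool coordinates, whose origin is the TCP and whose axes are the flange's). Camera axes: x right, y down, z forward; pixel columns grow to the right and rows downward; lengths in mm; the calibration is good to about 2 mm. A picture is of the moment at which its call begins: read the wrist's pose just before it. camera_info takes no time and is no camera call.
- ticket.finish_job(): hands the job in; it is judged then, once.
Trained networks look in the newest picture that a camera, given by its name, has taken for a name from the list of things; names that differ only in an ending like _2 or _b are one class to them, and where a whole thing is asked for, a point or a joint stands for the part that bears it (a point fixed in the world has none). Each returns a list of dicts, best first, with "score" (0 to 1); they miss things now and then, are a little off and sometimes report something else, mostly with a low value. They report only what shows in the picture. A call takes as long as a camera call.
- vision.silhouettes(query, camera): "mask" (480x640 bool, what is visible of it) and "point" ([column, row] in pixels, amid what is visible of it).
The state is a dict: "t": time; "joint_pos": joint angles; "dq": joint speeds; "joint_efforts": joint torques, N m; "position": TCP position; "tcp_rot": TCP orientation; "wrist_force": force on the tool from outside, world axes, zero at the start; "wrist_torque": the same for the moment, N m; "width": finger opening in mm; "gripper_force": force on a finger pad.
Only numpy, scipy, OpenCV 4.12 (cv2) and the standard library are available. Lean on these libraries where they do the work, as an engineer would, in place of code of your own. Each camera call takes 0.05 s, during which the arm holds its last target. There are 200 camera calls.

## Task

The one or two oiled wooden handles lying on the bench top to the right of the sloping plank must drain on the little rack. The drip tray is the wrong way round on the board in front of the rack: turn it end for end and slide it, narrow end first, between the guide rails until its wide end plate is fully home against them. Then move whatever stones lie on the rack's top bars down onto the board in front of the tray, lying flat side by side, and lay each of those handles squarely across both bars, its middle over the tray; leave the other things alone.

Things in the scene. Friction and masses are not known exactly. Their poses are not given: they have to be found in the camera images.
- rack: fixed drip rack on a plywood deck; its place and turn vary. Origin on the bench (z = 0) under the rack's middle; x runs along the rails from open mouth to closed back, y across. The deck's top is 32 mm up, 112 mm wide; in front of the mouth it runs on as a runway to x = -297 mm. Tray home (end plate against the rail ends): its centre at x = -12 mm, y = 0 here
- rack_mouth (a point): middle of the rack's open mouth, on the deck's top, axes as the rack's: here the two guide rails (22 mm high, 69 mm apart inside) begin, flared to about 76 mm apart over the first 30 mm. They end 190 mm further along x
- rack_bars (a point): midway between the two level top bars, at the height of their tops (92 mm above the bench), axes as the rack's: the bars run along x from -95 to +95 mm at y = -40 and +40 mm; each is 12 mm wide and 12 mm thick, smooth, with nothing to stop a part sliding
- tray_mid (a point): centre of the loose steel drip tray, half-way up its walls (15 mm above its underside). Open box 170 mm long (its x axis) by 60 mm wide by 30 mm high, walls 4 mm, about 0.3 kg; it can be gripped across its 60 mm width. On its -x end stands a wider end plate, so only the +x end fits between the rails. It starts on the runway with the end plate towards the rack
- tray_plate (a point): centre of the tray's end plate, 90 mm from the tray's centre along the tray's -x: 98 mm wide, 34 mm high, 10 mm thick; it can be pushed to slide the tray home (some 1 to 3 N)
- stick_mid (a point): centre of the reddish dressing stick, 150 mm long (its y axis), 29 mm wide, 24 mm high, 0.24 kg, which starts lying across the top bars of the rack if it is there (else None)
- handle_a_mid (a point): freshly oiled turned wooden knife handle, pale wood, about 118 mm long and 30 to 31 mm thick and high, lying on the bench top to the right of the sloping plank; this point is its centre, half-way up; its length runs along its y axis. It may be absent (then None). Weight about 45 g, does not roll
- handle_b_mid (a point): freshly oiled turned wooden knife handle, pale wood, about 130 mm long and 33 mm thick and high, lying on the bench top to the right of the sloping plank; this point is its centre, half-way up; its length runs along its y axis. It may be absent (then None). Weight about 45 g, does not roll
- tape_mid (a point): bystander: black tape roll lying flat, 81 mm across, 19 mm high; centre
- cork_mid (a point): bystander: cork sanding block 52 x 86 x 30 mm; centre
- slip_mid (a point): centre of the dark slip stone, 111 mm long (its y axis), 46 mm wide, 13 mm high, 0.14 kg; if it is there (else None) it starts lying across the rack's top bars

How it is judged (in metres and radians):
On the way:
1. the tray is fully home between the rails, end plate outward (x of tray_mid in the frame of rack between -0.017 and 0 m and x of tray_plate in the frame of rack below -0.08 m and angle between the x axis of tray_mid and the x axis of rack, either way round below 0.06 rad and y of tray_mid in the frame of rack between -0.006 and 0.006 m and height (world z) of tray_mid below 0.053 m), for 0.3 s.
At the end, for the whole second after the job is handed in: tray between the rails, plate outward, within 5 mm of touching them; stick and slip stone (if present) at rest flat on the runway board; each handle present lies level, at rest across both bars, square within 0.3 rad, centre within 18 mm of their midline and 90 mm of the rack's middle (all of step 1 and x of stick_mid in the frame of rack between -0.295 and -0.11 m and y of stick_mid in the frame of rack between -0.045 and 0.045 m and height (world z) of stick_mid between 0.036 and 0.056 m and linear speed of each of stick, slip, handle_a, handle_b below 0.02 m/s and x of slip_mid in the frame of rack between -0.295 and -0.11 m and y of slip_mid in the frame of rack between -0.045 and 0.045 m and height (world z) of slip_mid between 0.033 and 0.047 m and x of handle_a_mid in the frame of rack between -0.09 and 0.09 m and y of handle_a_mid in the frame of rack between -0.018 and 0.018 m and height (world z) of handle_a_mid between 0.102 and 0.116 m and angle between the y axis of each of handle_a_mid, handle_b_mid and the y axis of rack, either way round below 0.3 rad and x of handle_b_mid in the frame of rack between -0.09 and 0.09 m and y of handle_b_mid in the frame of rack between -0.018 and 0.018 m and height (world z) of handle_b_mid between 0.102 and 0.116 m).
It fails at once if a handle is laid on the rack before the tray has been slid in (x of tray_mid in the frame of rack below -0.1 m and ((x of handle_a_mid in the frame of rack between -0.09 and 0.09 m and y of handle_a_mid in the frame of rack between -0.05 and 0.05 m and height (world z) of handle_a_mid below 0.116 m and linear speed of handle_a below 0.02 m/s) or (x of handle_b_mid in the frame of rack between -0.09 and 0.09 m and y of handle_b_mid in the frame of rack between -0.05 and 0.05 m and height (world z) of handle_b_mid below 0.116 m and linear speed of handle_b below 0.02 m/s))).
It fails at once if a bystander (tape roll, cork block) is moved more than 30 mm (distance of any of tape_mid, cork_mid from where it was at the start of the episode above 0.03 m).
Of stick, slip, handle_a, handle_b only 3 to 4 are there at a start; the rules pass over those that are not, and their reading is None.
At some moment in a run one of tray may be knocked a few centimetres aside while the robot is not near it.
It also fails if it takes over 210 s, if anything falls off the work surface, if the arm or the gripper's body presses on something with over 40 N, if the wrist force passes 120 N, or if a joint passes its speed limit or range.

## Working session

There is one attempt and no reset: what is moved stays moved. The work goes in short steps, Python scripts to look and compute and a tool call to move; the robot and the scene stay as the last step left them, time stands still between calls to the robot, and variables do not carry over. Pictures are saved under pics/ and viewed, at most 14 in all, crops included, and the job is handed in when it is done.

Besides the shell and the picture viewer there is one more tool, called after "Emit:" by a JSON object that holds its "fn" and its "kwargs", one argument or row to a line. jog_arm: Moves the arm, as the interface text tells. Its arguments: {"type":"object","properties":{"steps":{"type":"array"},"squeeze":{"type":"number"}},"required":["steps"]}

```bash
ls; mkdir -p pics; cat > h.py <<'E'
import numpy as np, cv2
from cell import state, vision, ticket
from scipy.spatial.transform import Rotation as R
def Ttool():
    s=state(); T=np.eye(4); T[:3,:3]=R.from_euler('xyz',s['tcp_rot']).as_matrix(); T[:3,3]=s['position']; return T
def grab(name):
    T=Ttool(); p,d=vision.grab_frame(name); i=vision.camera_info(name)
    if name=='wrist': M=T@np.array(i['T_tool_cam'])
    else:
        W=np.eye(4); W[:3,:3]=cv2.Rodrigues(np.array(i['rvec'],float))[0]; W[:3,3]=np.ravel(i['tvec']); M=np.linalg.inv(W)
    f=240/np.tan(np.radians(i['fov_y'])/2)
    v,u=np.mgrid[:480,:640]
    P=np.stack([(u-i['cx'])/f*d,(v-i['cy'])/f*d,d],-1)@M[:3,:3].T+M[:3,3]
    P[d==0]=np.nan
    return p,d,P,M,f,i
def save(p,n): cv2.imwrite('pics/'+n+'.png',p[:,:,::-1])
def rect(P,m,zlo=None,zhi=None):
    m=cv2.erode(m.astype(np.uint8),np.ones((3,3)))>0
    q=P[m]; q=q[~np.isnan(q[:,0])]
    if zlo is not None: q=q[(q[:,2]>zlo)&(q[:,2]<zhi)]
    if len(q)<10: return None
    c,s,a=cv2.minAreaRect(q[:,:2].astype(np.float32))
    if s[0]<s[1]: s=s[::-1]; a+=90
    return dict(c=np.round(c,1),size=np.round(s,1),long_dir=round((np.radians(a)+np.pi/2)%np.pi-np.pi/2,3),z=np.round(np.percentile(q[:,2],[5,50,95]),1),n=len(q))
def rel(pos,yaw):
    """shift (units of .15m) to world pos with tool down, and turn so tool yaw about world z changes"""
    T=Ttool(); d=T[:3,:3].T@(np.array(pos)-T[:3,3])/150
    return np.round(d,3)
E
cat > a.py <<'E'
from h import *
print(state())
for n in ('top','scene'):
    p,d,P,M,f,i=grab(n); save(p,n+'0'); print(n,M[:3,3].round(),f)
    for q in ['rack','tray_mid','stick_mid','slip_mid','handle_a_mid','handle_b_mid','tape_mid','cork_mid']:
        for o in vision.silhouettes(q,n)[:3]: print(q,round(o['score'],2),np.round(o['point']),rect(P,o['mask']))
E
python3 a.py
```

```text
pics
{'t': 0.0, 'joint_pos': array([-1.35279002,  0.62934581,  0.03846826,  1.51833961, -0.02702931,
        0.99632438, -0.01998484]), 'dq': array([-0.00058422,  0.0001046 , -0.00185913,  0.00337872,  0.0002894 ,
       -0.00047201, -0.00024236]), 'joint_efforts': array([ 2.28793515e-04, -5.63407731e+01,  1.22580182e+00, -1.93449497e+01,
        1.08914720e-02,  1.01507152e-02, -1.75948549e-05]), 'position': array([181.81681284, 623.42502995, 238.39884743]), 'tcp_rot': array([-3.13969419e+00,  1.55210675e-05,  2.85776492e+00]), 'wrist_force': array([0.23054606, 0.24515491, 0.13426733]), 'wrist_torque': array([-0.00442673,  0.00732743, -0.0024091 ]), 'gripper_force': 0.0, 'width': 85.81541499579312}
top [ 458.   23. 1319.] 550.5296974429954
rack 0.8 [204. 281.] {'c': array([490.3, 255.2]), 'size': array([383.7, 107. ]), 'long_dir': np.float64(1.439), 'z': array([27.8, 32.5, 92.2]), 'n': 3370}
tray_mid 0.86 [256. 294.] {'c': array([476.6, 151.1]), 'size': array([173.6,  89.3]), 'long_dir': np.float64(1.408), 'z': array([31.9, 36.3, 65. ]), 'n': 1867}
stick_mid 0.71 [133. 278.] {'c': a
[... 2212 characters left out ...]
4(-0.14), 'z': array([100.7, 106.2, 108.9]), 'n': 228}
handle_a_mid 0.7 [410. 325.] {'c': array([ 597.9, -359.4]), 'size': array([115.1,  23. ]), 'long_dir': np.float64(-1.542), 'z': array([15.6, 25.8, 31.6]), 'n': 404}
handle_b_mid 0.78 [395. 327.] {'c': array([ 541.5, -367.5]), 'size': array([128.7,  21.2]), 'long_dir': np.float64(1.499), 'z': array([15.3, 28.9, 33.4]), 'n': 172}
tape_mid 0.64 [313. 303.] {'c': array([ 446.4, -183.1]), 'size': array([67.9, 19.4]), 'long_dir': np.float64(0.618), 'z': array([13.9, 19.7, 22.9]), 'n': 92}
cork_mid 0.74 [286. 193.] {'c': array([650.2, 402.5]), 'size': array([82.3, 52. ]), 'long_dir': np.float64(-1.039), 'z': array([ 7.9, 28. , 34.3]), 'n': 273}
```

View pics/top0.png

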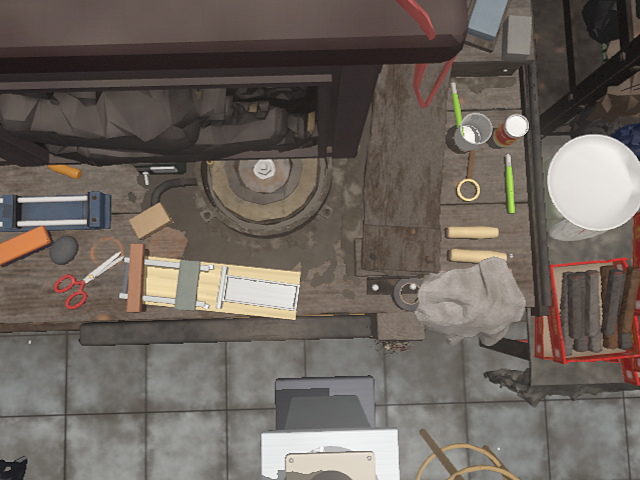

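View pics/scene0.png

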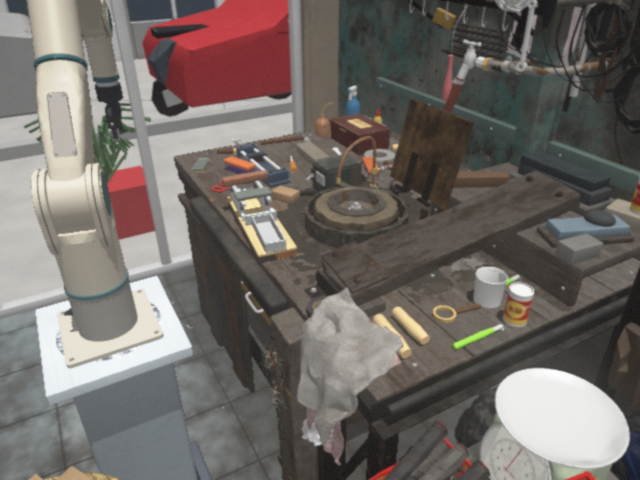

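The top view shows the rack at left with its mouth facing right. The tray is on the runway near (256,294) with its plate toward the rack. The slip is at (188,282), the stick at (133,278), and both handles are right of the plank at (472,232) and (478,255). Next I'll fit the rack frame.

```bash
cat > b.py <<'E'
from h import *
p,d,P,M,f,i=grab('top')
x,y,z=P[...,0],P[...,1],P[...,2]
reg=(x>380)&(x<620)&(y>0)&(y<480)
for lo,hi in ((26,39),(86,97)):
    m=reg&(z>lo)&(z<hi)
    print(lo,rect(P,m) if lo<50 else None, m.sum())
m=(reg&(z>86)&(z<97)).astype(np.uint8)
n,l,st,c=cv2.connectedComponentsWithStats(m)
for k in range(1,n):
    if st[k,4]>15: print(st[k],P[l==k].mean(0).round(1))
for o in vision.silhouettes('rack','top')[:1]:
    mm=o['mask']; q=P[mm]; 
    for lo,hi in ((25,40),(85,98)):
        r=q[(q[:,2]>lo)&(q[:,2]<hi)]; cc,s,a=cv2.minAreaRect(r[:,:2].astype(np.float32)); print(lo,cc,s,a,cv2.boxPoints((cc,s,a)).round(0).tolist())
# obstacle heights on the path
for ya in range(-450,450,50):
    q=P[(abs(y-ya)<25)&(x>350)&(x<720)]; 
    print(ya,[ (int(np.nanmax(q[abs(q[:,0]-xa)<25,2])) if (abs(q[:,0]-xa)<25).any() else None) for xa in range(375,720,50)])
E
python3 b.py
```

```text
26 {'c': array([513.3, 250.3]), 'size': array([381.7, 153.4]), 'long_dir': np.float64(1.438), 'z': array([28.1, 32.3, 37.2]), 'n': 2872} 5095
86 None 704
[120 257  10  42 203] [510.3 442.1  90.8]
[144 259  36   9 193] [544.7 362.3  91.5]
[200 265  10   6  53] [532.  266.7  91.5]
[142 293  34  11 175] [465.4 369.1  91.7]
[196 301  10   6  50] [453.1 277.   91.3]
25 (488.6140441894531, 242.4637908935547) (364.54815673828125, 112.03302001953125) 82.39791870117188 [[409.0, 69.0], [520.0, 54.0], [568.0, 416.0], [457.0, 431.0]]
85 (503.738037109375, 355.3003845214844) (189.6629638671875, 91.98582458496094) 82.33855438232422 [[446.0, 267.0], [537.0, 255.0], [562.0, 443.0], [471.0, 455.0]]
-450 [21, 46, 47, 43, 28, 18, 22]
-400 [34, 58, 61, 52, 37, 33, 17]
-350 [44, 60, 61, 56, 35, 34, 17]
-300 [42, 62, 70, 59, 35, 35, 7]
-250 [26, 56, 81, 97, 104, 102, 108]
-200 [10, 46, 64, 94, 104, 106, 105]
-150 [-10, 23, 55, 94, 102, 103, 105]
-100 [1, 6, 57, 95, 102, 104, 105]
-50 [3, 7, 6, 35, 1114, 12, 11]
0 [2, 7, 7, 7, 1122, 57, 64]
50 [1, 65, 68, 36, 1105, 67, 83]
100 [3, 66, 66, 1019, 1105, 79, 87]
150 [2, 66, 64, 1008, 1105, 80, 89]
200 [5, 38, 68, 70, 1052, 75, 85]
250 [2, 94, 97, 101, 966, 65, 75]
300 [1, 110, 111, 110, 878, 8, 62]
350 [1, 108, 110, 98, 90, 33, 34]
400 [3, 121, 122, 123, 121, 37, 37]
```

Emit:
{"fn": "jog_arm", "kwargs": {
  "steps": [
    {"translation": [-0.23,-0.21,0],"dr": [0,0,0],"gripper": 0},
    {"translation": [-0.45,-0.42,0],"dr": [0,0,0],"gripper": 0},
    {"translation": [-0.68,-0.62,0],"dr": [0,0,0],"gripper": 0},
    {"translation": [-0.91,-0.83,0],"dr": [0,0,0],"gripper": 0},
    {"translation": [-0.91,-0.83,0],"dr": [0,0,0],"gripper": 0},
    {"translation": [-0.91,-0.83,0],"dr": [0,0,0],"gripper": 0},
    {"translation": [-0.91,-0.83,0],"dr": [0,0,0],"gripper": 0},
    {"translation": [-0.91,-0.83,0],"dr": [0,0,0],"gripper": 0}
  ]
}}

```text
t: 2.0
position: [277.3, 467.2, 239.1]
tcp_rot: [3.141, -0.0, 2.86]
wrist_force: [0.5, 0.3, -0.5]
width: 85.3
gripper_force: 0.0
```

Emit:
{"fn": "jog_arm", "kwargs": {
  "steps": [
    {"translation": [-0.23,-0.21,0],"dr": [0,0,0],"gripper": 0},
    {"translation": [-0.45,-0.42,0],"dr": [0,0,0],"gripper": 0},
    {"translation": [-0.68,-0.62,0],"dr": [0,0,0.2],"gripper": 0},
    {"translation": [-0.91,-0.83,0],"dr": [0,0,0.4],"gripper": 0},
    {"translation": [-0.91,-0.83,0],"dr": [0,0,0.6],"gripper": 0},
    {"translation": [-0.91,-0.83,0],"dr": [0,0,0.8],"gripper": 0},
    {"translation": [-0.91,-0.83,0],"dr": [0,0,0.9],"gripper": 0},
    {"translation": [-0.91,-0.83,0],"dr": [0,0,0.9],"gripper": 0}
  ]
}}

```text
t: 3.0
position: [374.1, 309.1, 239.2]
tcp_rot: [-3.142, 0.0, 2.153]
wrist_force: [0.3, 0.2, 0.2]
width: 85.5
gripper_force: 0.0
```

```bash
cat >> h.py <<'E'
O=np.array([503.7,355.3]); YR=1.4376
def go(p,yaw):
    """units for jog: world p (mm), tool yaw"""
    s=state(); T=Ttool(); t=T[:3,:3].T@(np.array(p,float)-T[:3,3])/150
    dz=-((yaw-s['tcp_rot'][2]+np.pi)%(2*np.pi)-np.pi)/(np.pi/4)
    print('pos',np.round(s['position'],1),'rot',np.round(s['tcp_rot'],3),'w',round(s['width'],1),'F',np.round(s['wrist_force'],1),'t',round(s['t'],1),'j7',round(s['joint_pos'][6],2)); print('-> t',t.round(3),'drz',round(dz,3))
def rk(x,y): c,s=np.cos(YR),np.sin(YR); return O+[c*x-s*y,s*x+c*y]
def tork(p): c,s=np.cos(YR),np.sin(YR); d=np.asarray(p)[...,:2]-O; return np.stack([d[...,0]*c+d[...,1]*s,-d[...,0]*s+d[...,1]*c],-1)
E
python3 -c "
from h import *
go([470,150,250],1.4376)"
```

```text
pos [374.1 309.1 239.2] rot [-3.142  0.     2.153] w 85.5 F [0.3 0.2 0.2] t 3.0 j7 -0.02
-> t [-1.238 -0.049 -0.072] drz 0.911
```

Emit:
{"fn": "jog_arm", "kwargs": {
  "steps": [
    {"translation": [-0.25,0,0],"dr": [0,0,0],"gripper": 0},
    {"translation": [-0.5,0,0],"dr": [0,0,0],"gripper": 0},
    {"translation": [-0.75,-0.05,0],"dr": [0,0,0],"gripper": 0},
    {"translation": [-1,-0.05,-0.07],"dr": [0,0,0],"gripper": 0},
    {"translation": [-1,-0.05,-0.07],"dr": [0,0,0],"gripper": 0},
    {"translation": [-1,-0.05,-0.07],"dr": [0,0,0],"gripper": 0},
    {"translation": [-1,-0.05,-0.07],"dr": [0,0,0],"gripper": 0},
    {"translation": [-1,-0.05,-0.07],"dr": [0,0,0],"gripper": 0}
  ]
}}

```text
t: 4.0
position: [449.7, 179.9, 249.6]
tcp_rot: [-3.141, -0.0, 2.153]
wrist_force: [-1.1, -0.1, 0.1]
width: 85.4
gripper_force: 0.0
```

Emit:
{"fn": "jog_arm", "kwargs": {
  "steps": [
    {"translation": [-0.12,0,0],"dr": [0,0,0.2],"gripper": 0},
    {"translation": [-0.24,0,0],"dr": [0,0,0.4],"gripper": 0},
    {"translation": [-0.24,0,0],"dr": [0,0,0.6],"gripper": 0},
    {"translation": [-0.24,0,0],"dr": [0,0,0.8],"gripper": 0},
    {"translation": [-0.24,0,0],"dr": [0,0,0.91],"gripper": 0},
    {"translation": [-0.24,0,0],"dr": [0,0,0.91],"gripper": 0},
    {"translation": [-0.24,0,0],"dr": [0,0,0.91],"gripper": 0},
    {"translation": [-0.24,0,0],"dr": [0,0,0.91],"gripper": 0}
  ]
}}

```text
t: 5.0
position: [470.0, 149.0, 249.8]
tcp_rot: [-3.142, -0.0, 1.437]
wrist_force: [0.0, -0.3, -0.5]
width: 85.4
gripper_force: 0.0
```

```bash
cat > c.py <<'E'
from h import *
import sys
go([470,150,250],1.4376); print(state()['joint_pos'].round(2))
p,d,P,M,f,i=grab('wrist'); save(p,sys.argv[1]); print(M.round(2).tolist())
for q in sys.argv[2:]:
    for o in vision.silhouettes(q,'wrist')[:2]:
        r=rect(P,o['mask']); print(q,round(o['score'],2),np.round(o['point']),r)
        if r: print('   rack coords',tork(r['c']).round(1),'ang',round(r['long_dir']-YR,3))
E
python3 c.py w1 tray_mid tray_plate rack
```

```text
pos [470.  149.  249.8] rot [-3.142 -0.     1.437] w 85.4 F [ 0.  -0.3 -0.5] t 5.0 j7 -0.23
-> t [ 0.007 -0.001 -0.001] drz -0.0
[-0.69  0.42  0.47  1.94 -0.25  0.83 -0.23]
[[0.99, -0.13, -0.03, 479.62], [-0.13, -0.96, -0.26, 215.61], [0.0, 0.27, -0.96, 385.34], [0.0, 0.0, 0.0, 1.0]]
tray_mid 0.71 [324. 198.] {'c': array([476.3, 153.6]), 'size': array([178.4,  95.6]), 'long_dir': np.float64(1.401), 'z': array([35.9, 37.5, 66.7]), 'n': 12551}
   rack coords [-203.6    0.4] ang -0.037
tray_plate 0.91 [326. 202.] {'c': array([477.7, 153.4]), 'size': array([178.4,  94.8]), 'long_dir': np.float64(1.422), 'z': array([35.9, 37.4, 66.7]), 'n': 12455}
   rack coords [-203.6   -1. ] ang -0.016
rack 0.85 [327. 113.] {'c': array([481.3, 181.2]), 'size': array([233.2, 109.7]), 'long_dir': np.float64(1.441), 'z': array([31.6, 33. , 91.4]), 'n': 13857}
   rack coords [-175.5   -0.9] ang 0.003
rack 0.62 [325. 204.] {'c': array([476.2, 153.2]), 'size': array([179.1,  95.3]), 'long_dir': np.float64(1.402), 'z': array([35.9, 37.5, 66.7]), 'n': 12516}
   rack coords [-204.     0.4] ang -0.036
```

View pics/w1.png

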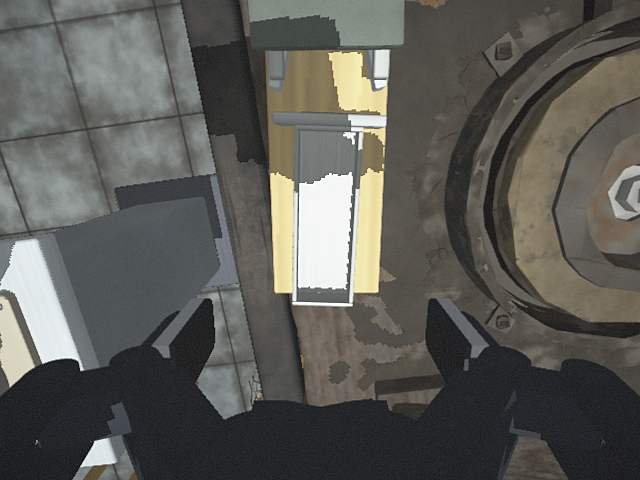

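```bash
python3 -c "
from h import *
p,d,P,M,f,i=grab('wrist')
q=P.reshape(-1,3); r=tork(q)
m=(abs(r[:,1])<52)&(r[:,0]>-300)&(r[:,0]<-100)&(q[:,2]>55)&(q[:,2]<72)
a=q[m]
print(cv2.minAreaRect(r[m].astype(np.float32)))
for x in range(-290,-100,10):
    k=m&(abs(r[:,0]-x)<3)
    if k.sum()>4: print(x,np.percentile(r[k,1],[1,99]).round(1),np.median(q[k,2]).round(1),k.sum())
"
```

```text
((-203.30926513671875, -0.14385604858398438), (96.579345703125, 181.16058349609375), 88.44027709960938)
-290 [-25.9  32.4] 62.1 358
-280 [-26.6  32.2] 62.9 55
-270 [-27.4  32.1] 62.7 56
-260 [-27.1  32. ] 62.9 56
-250 [-27.9  31.8] 62.6 60
-240 [-28.6  31.6] 62.9 55
-230 [-28.3  30.3] 62.6 58
-220 [-29.1  30.1] 62.7 55
-210 [-28.7  29.9] 62.8 60
-200 [-29.4  29.7] 62.4 62
-190 [-30.   29.6] 62.7 67
-180 [-29.7  29.4] 62.8 68
-170 [-30.3  29.2] 62.7 64
-160 [-31.1  29. ] 62.9 70
-150 [-30.9  27.9] 62.7 70
-140 [-31.3  27.7] 62.5 69
-130 [-31.7  27.4] 62.3 167
-120 [-49.7  44.9] 66.8 909
-110 [17.1 41.3] 57.5 9
```

```bash
python3 -c "
from h import *
go([475.6,149.2,44],1.405)"
```

```text
pos [470.  148.8 249.8] rot [-3.142 -0.     1.436] w 85.6 F [-0.4 -1.3 -1. ] t 5.2 j7 -0.23
-> t [0.007 0.036 1.372] drz 0.04
```

Emit:
{"fn": "jog_arm", "kwargs": {
  "steps": [
    {"translation": [0,0.036,0.2],"dr": [0,0,0.04],"gripper": 0},
    {"translation": [0.007,0.036,0.4],"dr": [0,0,0.04],"gripper": 0},
    {"translation": [0.007,0.036,0.6],"dr": [0,0,0.04],"gripper": 0},
    {"translation": [0.007,0.036,0.8],"dr": [0,0,0.04],"gripper": 0},
    {"translation": [0.007,0.036,0.9],"dr": [0,0,0.04],"gripper": 0},
    {"translation": [0.007,0.036,0.9],"dr": [0,0,0.04],"gripper": 0},
    {"translation": [0.007,0.036,0.9],"dr": [0,0,0.04],"gripper": 0},
    {"translation": [0.007,0.036,0.9],"dr": [0,0,0.04],"gripper": 0}
  ]
}}

```text
t: 6.25
position: [476.2, 149.4, 115.8]
tcp_rot: [3.14, -0.001, 1.405]
wrist_force: [-0.5, -0.8, 0.6]
width: 85.5
gripper_force: 0.0
```

Emit:
{"fn": "jog_arm", "kwargs": {
  "steps": [
    {"translation": [0,0,0.1],"dr": [0,0,0],"gripper": 0},
    {"translation": [0,0,0.2],"dr": [0,0,0],"gripper": 0},
    {"translation": [0,0,0.3],"dr": [0,0,0],"gripper": 0},
    {"translation": [0,0,0.4],"dr": [0,0,0],"gripper": 0},
    {"translation": [0,0,0.46],"dr": [0,0,0],"gripper": 0},
    {"translation": [0,0,0.46],"dr": [0,0,0],"gripper": 0},
    {"translation": [0,0,0.46],"dr": [0,0,0],"gripper": 0.3},
    {"translation": [0,0,0.46],"dr": [0,0,0],"gripper": 0.6}
  ],
  "squeeze": 60
}}

```text
t: 7.25
position: [475.6, 149.2, 46.6]
tcp_rot: [3.141, -0.001, 1.405]
wrist_force: [-1.2, 0.8, 3.5]
width: 58.6
gripper_force: 65.2
```

Emit:
{"fn": "jog_arm", "kwargs": {
  "steps": [
    {"translation": [0,0,0],"dr": [0,0,0],"gripper": 0.6},
    {"translation": [0,0,0],"dr": [0,0,0],"gripper": 0.6},
    {"translation": [0,0,0],"dr": [0,0,0],"gripper": 0.6},
    {"translation": [0,0,0],"dr": [0,0,0],"gripper": 0.6},
    {"translation": [0,0,-0.05],"dr": [0,0,0],"gripper": 0.6},
    {"translation": [0,0,-0.1],"dr": [0,0,0],"gripper": 0.6},
    {"translation": [0,0,-0.15],"dr": [0,0,0],"gripper": 0.6},
    {"translation": [0,0,-0.2],"dr": [0,0,0],"gripper": 0.6}
  ]
}}

```text
t: 8.25
position: [475.5, 149.2, 76.3]
tcp_rot: [3.142, -0.0, 1.405]
wrist_force: [0.5, -0.1, -3.5]
width: 59.0
gripper_force: 65.1
```

Emit:
{"fn": "jog_arm", "kwargs": {
  "steps": [
    {"translation": [0,0,-0.1],"dr": [0,0,0],"gripper": 0.6},
    {"translation": [0,0,-0.2],"dr": [0,0,0],"gripper": 0.6},
    {"translation": [0,0,-0.3],"dr": [0,0,0.05],"gripper": 0.6},
    {"translation": [0,0,-0.4],"dr": [0,0,0.2],"gripper": 0.6},
    {"translation": [0,0,-0.5],"dr": [0,0,0.35],"gripper": 0.6},
    {"translation": [0,0,-0.58],"dr": [0,0,0.5],"gripper": 0.6},
    {"translation": [0,0,-0.6],"dr": [0,0,0.65],"gripper": 0.6},
    {"translation": [0,0,-0.6],"dr": [0,0,0.8],"gripper": 0.6}
  ]
}}

```text
t: 9.25
position: [475.6, 149.5, 167.0]
tcp_rot: [-3.141, -0.001, 0.773]
wrist_force: [-0.2, -0.2, -3.1]
width: 58.3
gripper_force: 65.1
```

Emit:
{"fn": "jog_arm", "kwargs": {
  "steps": [
    {"translation": [0,0,0],"dr": [0,0,0.13],"gripper": 0.6},
    {"translation": [0,0,0],"dr": [0,0,0.26],"gripper": 0.6},
    {"translation": [0,0,0],"dr": [0,0,0.39],"gripper": 0.6},
    {"translation": [0,0,0],"dr": [0,0,0.52],"gripper": 0.6},
    {"translation": [0,0,0],"dr": [0,0,0.65],"gripper": 0.6},
    {"translation": [0,0,0],"dr": [0,0,0.78],"gripper": 0.6},
    {"translation": [0,0,0],"dr": [0,0,0.9],"gripper": 0.6},
    {"translation": [0,0,0],"dr": [0,0,1],"gripper": 0.6}
  ]
}}

```text
t: 10.25
position: [475.2, 149.7, 166.6]
tcp_rot: [-3.14, 0.0, -0.011]
wrist_force: [-0.1, 0.2, -3.7]
width: 58.5
gripper_force: 65.1
```

Emit:
{"fn": "jog_arm", "kwargs": {
  "steps": [
    {"translation": [0,0,0],"dr": [0,0,0.13],"gripper": 0.6},
    {"translation": [0,0,0],"dr": [0,0,0.26],"gripper": 0.6},
    {"translation": [0,0,0],"dr": [0,0,0.39],"gripper": 0.6},
    {"translation": [0,0,0],"dr": [0,0,0.52],"gripper": 0.6},
    {"translation": [0,0,0],"dr": [0,0,0.65],"gripper": 0.6},
    {"translation": [0,0,0],"dr": [0,0,0.78],"gripper": 0.6},
    {"translation": [0,0,0],"dr": [0,0,0.9],"gripper": 0.6},
    {"translation": [0,0,0],"dr": [0,0,1],"gripper": 0.6}
  ]
}}

```text
t: 11.25
position: [475.2, 149.9, 166.5]
tcp_rot: [-3.141, 0.001, -0.796]
wrist_force: [-0.1, -0.3, -3.6]
width: 58.9
gripper_force: 65.1
```

```bash
python3 -c "
from h import *
print(rk(-200,0));go(list(rk(-200,0))+[90],1.4376-np.pi);print(state()['joint_pos'].round(2))"
```

```text
[477.13943383 157.07150476]
pos [475.2 149.9 166.5] rot [-3.141e+00  1.000e-03 -7.960e-01] w 58.9 F [-0.1 -0.3 -3.6] t 11.2 j7 -1.82
-> t [-0.025 -0.042  0.51 ] drz 1.156
[-0.99  0.76  1.04  2.03 -0.88  0.89 -1.82]
```

Emit:
{"fn": "jog_arm", "kwargs": {
  "steps": [
    {"translation": [0,0,0],"dr": [0,0,0.13],"gripper": 0.6},
    {"translation": [0,0,0],"dr": [0,0,0.26],"gripper": 0.6},
    {"translation": [0,0,0],"dr": [0,0,0.39],"gripper": 0.6},
    {"translation": [0,0,0],"dr": [0,0,0.52],"gripper": 0.6},
    {"translation": [0,0,0],"dr": [0,0,0.65],"gripper": 0.6},
    {"translation": [0,0,0],"dr": [0,0,0.78],"gripper": 0.6},
    {"translation": [0,0,0],"dr": [0,0,0.9],"gripper": 0.6},
    {"translation": [0,0,0],"dr": [0,0,1],"gripper": 0.6}
  ]
}}

```text
t: 12.25
position: [475.2, 150.1, 166.4]
tcp_rot: [3.141, 0.002, -1.582]
wrist_force: [0.6, 0.1, -3.3]
width: 59.0
gripper_force: 65.1
```

```bash
python3 -c "
from h import *
print(rk(-200,0));go(list(rk(-200,0))+[90],1.4376-np.pi);print(state()['joint_pos'].round(2))"
```

```text
[477.13943383 157.07150476]
pos [475.2 150.1 166.4] rot [ 3.141e+00  2.000e-03 -1.582e+00] w 59.0 F [ 0.6  0.1 -3.3] t 12.2 j7 -2.47
-> t [-0.046 -0.012  0.509] drz 0.156
[-1.05  0.87  1.22  2.03 -1.    1.02 -2.47]
```

Emit:
{"fn": "jog_arm", "kwargs": {
  "steps": [
    {"translation": [-0.046,-0.012,0.1],"dr": [0,0,0.1],"gripper": 0.6},
    {"translation": [-0.046,-0.012,0.2],"dr": [0,0,0.156],"gripper": 0.6},
    {"translation": [-0.046,-0.012,0.3],"dr": [0,0,0.156],"gripper": 0.6},
    {"translation": [-0.046,-0.012,0.4],"dr": [0,0,0.156],"gripper": 0.6},
    {"translation": [-0.046,-0.012,0.5],"dr": [0,0,0.156],"gripper": 0.6},
    {"translation": [-0.046,-0.012,0.6],"dr": [0,0,0.156],"gripper": 0.6},
    {"translation": [-0.046,-0.012,0.7],"dr": [0,0,0.156],"gripper": 0.6},
    {"translation": [-0.046,-0.012,0.74],"dr": [0,0,0.156],"gripper": 0.6}
  ]
}}

```text
t: 13.25
position: [477.3, 156.9, 55.0]
tcp_rot: [3.141, 0.002, -1.702]
wrist_force: [0.3, 0.2, -2.4]
width: 58.6
gripper_force: 65.2
```

```bash
python3 c.py w2 tray_mid rack; python3 -c "
from h import *
go(list(rk(-200,0))+[48],1.4376-np.pi)
p,d,P,M,f,i=grab('top'); save(p[220:400,80:380].repeat(2,0).repeat(2,1),'top1')
q=P.reshape(-1,3); r=tork(q)
for x in range(-310,-90,10):
    k=(abs(r[:,0]-x)<4)&(abs(r[:,1])<60)&(q[:,2]>55)&(q[:,2]<82)
    if k.sum()>2: print(x,np.percentile(r[k,1],[2,98]).round(1),np.median(q[k,2]).round(1),k.sum())
"
```

```text
pos [477.3 156.9  55. ] rot [ 3.141e+00  2.000e-03 -1.702e+00] w 58.6 F [ 0.3  0.2 -2.4] t 13.2 j7 -2.58
-> t [ 0.049  0.043 -1.3  ] drz -3.997
[-0.85  0.88  0.77  2.08 -1.09  0.66 -2.58]
[[-0.99, 0.12, 0.03, 469.35], [0.13, 0.96, 0.26, 90.62], [-0.0, 0.27, -0.96, 190.4], [0.0, 0.0, 0.0, 1.0]]
tray_mid 0.56 [319. 200.] {'c': array([475.5, 137.6]), 'size': array([147.7,  97. ]), 'long_dir': np.float64(1.44), 'z': array([44.3, 46. , 75.3]), 'n': 64043}
   rack coords [-219.5   -1. ] ang 0.002
rack 0.89 [231. 200.] {'c': array([476.7, 146.3]), 'size': array([150.6, 111.8]), 'long_dir': np.float64(1.444), 'z': array([31.9, 32.9, 33.9]), 'n': 13499}
   rack coords [-210.7   -1. ] ang 0.006
pos [477.6 156.3  55.3] rot [-3.141e+00  1.000e-03 -1.702e+00] w 58.8 F [ 0.7  0.2 -3. ] t 13.4 j7 -2.58
-> t [-0.005  0.004  0.049] drz 0.002
-300 [-45.6  37.7] 66.5 35
-290 [-46.4  46.2] 73.8 146
-280 [-29.2  28.5] 69.3 26
-270 [-30.2  28.9] 68.8 16
-260 [-29.4  29.5] 70.0 11
-250 [-28.6  28.6] 69.8 13
-240 [-29.8  29.6] 71.6 15
-230 [-28.6  28.3] 71.7 12
-220 [-25.5  29.3] 70.4 5
```

Emit:
{"fn": "jog_arm", "kwargs": {
  "steps": [
    {"translation": [0,0.005,0.03],"dr": [0,0,0],"gripper": 0.6},
    {"translation": [0,0.005,0.045],"dr": [0,0,0],"gripper": 0.6},
    {"translation": [-0.06,0.005,0.045],"dr": [0,0,0],"gripper": 0.6},
    {"translation": [-0.13,0.005,0.045],"dr": [0,0,0],"gripper": 0.6},
    {"translation": [-0.2,0.005,0.045],"dr": [0,0,0],"gripper": 0.6},
    {"translation": [-0.27,0.005,0.045],"dr": [0,0,0],"gripper": 0.6},
    {"translation": [-0.34,0.005,0.045],"dr": [0,0,0],"gripper": 0.6},
    {"translation": [-0.41,0.005,0.045],"dr": [0,0,0],"gripper": 0.6}
  ]
}}

```text
t: 14.45
position: [484.7, 217.9, 48.0]
tcp_rot: [3.142, -0.0, -1.702]
wrist_force: [1.1, -0.0, -2.9]
width: 58.7
gripper_force: 65.3
```

```bash
python3 -c "
from h import *
go(list(rk(-135,0))+[48],1.4376-np.pi);print(tork(state()['position']))
"
```

```text
pos [484.7 217.9  48. ] rot [ 3.142 -0.    -1.702] w 58.7 F [ 1.1 -0.  -2.9] t 14.4 j7 -2.75
-> t [-0.025 -0.004  0.   ] drz 0.002
[-138.6878885     0.57737773]
```

Emit:
{"fn": "jog_arm", "kwargs": {
  "steps": [
    {"translation": [0,0,0.007],"dr": [0,0,0],"gripper": 0.6},
    {"translation": [0,0,0.007],"dr": [0,0,0],"gripper": 0},
    {"translation": [0,0,0.007],"dr": [0,0,0],"gripper": 0},
    {"translation": [0,0,0],"dr": [0,0,0],"gripper": 0},
    {"translation": [0,0,-0.2],"dr": [0,0,0],"gripper": 0},
    {"translation": [0,0,-0.4],"dr": [0,0,0],"gripper": 0},
    {"translation": [0,0,-0.6],"dr": [0,0,0],"gripper": 0},
    {"translation": [0,0,-0.73],"dr": [0,0,0],"gripper": 0}
  ]
}}

```text
t: 15.45
position: [485.1, 216.9, 159.2]
tcp_rot: [-3.14, 0.001, -1.703]
wrist_force: [0.2, -0.5, -0.5]
width: 85.6
gripper_force: 0.0
```

Emit:
{"fn": "jog_arm", "kwargs": {
  "steps": [
    {"translation": [0.12,0,0],"dr": [0,0,-0.12],"gripper": 0},
    {"translation": [0.24,0,0],"dr": [0,0,-0.25],"gripper": 0},
    {"translation": [0.36,0,0],"dr": [0,0,-0.38],"gripper": 0},
    {"translation": [0.48,0,0],"dr": [0,0,-0.5],"gripper": 0},
    {"translation": [0.6,0,0],"dr": [0,0,-0.62],"gripper": 0.2},
    {"translation": [0.72,0,0],"dr": [0,0,-0.75],"gripper": 0.5},
    {"translation": [0.84,0,0],"dr": [0,0,-0.88],"gripper": 0.8},
    {"translation": [0.9,0,0],"dr": [0,0,-1],"gripper": 1}
  ]
}}

```text
t: 16.45
position: [466.8, 81.8, 157.9]
tcp_rot: [-3.141, -0.0, -0.916]
wrist_force: [-0.2, -0.0, -0.4]
width: 13.7
gripper_force: 0.0
```

Emit:
{"fn": "jog_arm", "kwargs": {
  "steps": [
    {"translation": [0,0,0],"dr": [0,0,-0.12],"gripper": 1},
    {"translation": [0,0,0],"dr": [0,0,-0.25],"gripper": 1},
    {"translation": [0,0,0],"dr": [0,0,-0.38],"gripper": 1},
    {"translation": [0,0,0],"dr": [0,0,-0.5],"gripper": 1},
    {"translation": [0,0,0],"dr": [0,0,-0.62],"gripper": 1},
    {"translation": [0,0,0],"dr": [0,0,-0.75],"gripper": 1},
    {"translation": [0,0,0],"dr": [0,0,-0.88],"gripper": 1},
    {"translation": [0,0,0],"dr": [0,0,-1],"gripper": 1}
  ]
}}

```text
t: 17.45
position: [467.0, 82.8, 157.8]
tcp_rot: [3.142, -0.0, -0.129]
wrist_force: [-0.6, -0.4, -0.4]
width: -0.4
gripper_force: 0.0
```

```bash
cat > tr.py <<'E'
from h import *
import sys
go(list(rk(-280,0))+[54],YR-np.pi/2);print(tork(state()['position']).round(1),state()['joint_pos'].round(2))
p,d,P,M,f,i=grab('top'); save(p[220:340,100:340].repeat(3,0).repeat(3,1),sys.argv[1])
q=P.reshape(-1,3); r=tork(q)
for x in range(-310,-90,10):
    k=(abs(r[:,0]-x)<4)&(abs(r[:,1])<60)&(q[:,2]>50)&(q[:,2]<75)
    if k.sum()>2: print(x,np.percentile(r[k,1],[2,98]).round(1),np.median(q[k,2]).round(1),k.sum())
for o in vision.silhouettes('tray_mid','top')[:2]:
    re=rect(P,o['mask']); print(round(o['score'],2),re,tork(re['c']))
E
python3 tr.py top2
```

```text
pos [467.   82.8 157.8] rot [ 3.142 -0.    -0.129] w -0.4 F [-0.6 -0.4 -0.4] t 17.4 j7 -1.43
-> t [0.001 0.034 0.692] drz 0.005
[-2.749e+02  2.000e-01] [-0.59  0.56  0.52  2.09 -0.48  0.61 -1.43]
-170 [-28.9 -26.9] 58.9 4
-160 [-28.5  29.1] 61.5 11
-150 [-27.3  30. ] 59.4 11
-140 [-28.6  30.7] 62.7 13
-130 [-27.7  29.8] 60.9 14
-120 [-28.8  30.7] 59.8 12
-110 [-27.8  29.7] 62.2 16
-100 [-40.2  30.8] 60.4 15
```

Emit:
{"fn": "jog_arm", "kwargs": {
  "steps": [
    {"translation": [0,0,0.12],"dr": [0,0,0],"gripper": 1},
    {"translation": [0,0,0.24],"dr": [0,0,0],"gripper": 1},
    {"translation": [0,0,0.36],"dr": [0,0,0],"gripper": 1},
    {"translation": [0,0,0.48],"dr": [0,0,0],"gripper": 1},
    {"translation": [0,0,0.6],"dr": [0,0,0],"gripper": 1},
    {"translation": [0,0,0.69],"dr": [0,0,0],"gripper": 1},
    {"translation": [0,0,0.69],"dr": [0,0,0],"gripper": 1},
    {"translation": [0,0,0.69],"dr": [0,0,0],"gripper": 1}
  ]
}}

```text
t: 18.55
position: [467.3, 83.1, 54.4]
tcp_rot: [-3.142, -0.001, -0.132]
wrist_force: [0.4, 0.3, -0.4]
width: -0.1
gripper_force: 0.0
```

Emit:
{"fn": "jog_arm", "kwargs": {
  "steps": [
    {"translation": [0,-0.1,0],"dr": [0,0,0],"gripper": 1},
    {"translation": [0,-0.2,0],"dr": [0,0,0],"gripper": 1},
    {"translation": [0,-0.3,0],"dr": [0,0,0],"gripper": 1},
    {"translation": [0,-0.4,0],"dr": [0,0,0],"gripper": 1},
    {"translation": [0,-0.5,0],"dr": [0,0,0],"gripper": 1},
    {"translation": [0,-0.6,0],"dr": [0,0,0],"gripper": 1},
    {"translation": [0,-0.68,0],"dr": [0,0,0],"gripper": 1},
    {"translation": [0,-0.75,0],"dr": [0,0,0],"gripper": 1}
  ]
}}

```text
t: 19.55
position: [481.8, 194.5, 54.4]
tcp_rot: [3.14, -0.001, -0.132]
wrist_force: [-0.3, -6.2, 4.4]
width: -0.3
gripper_force: 3.1
```

Emit:
{"fn": "jog_arm", "kwargs": {
  "steps": [
    {"translation": [0,-0.03,0],"dr": [0,0,0],"gripper": 1},
    {"translation": [0,-0.06,0],"dr": [0,0,0],"gripper": 1},
    {"translation": [0,-0.09,0],"dr": [0,0,0],"gripper": 1},
    {"translation": [0,-0.12,0],"dr": [0,0,0],"gripper": 1},
    {"translation": [0,-0.15,0],"dr": [0,0,0],"gripper": 1},
    {"translation": [0,-0.17,0],"dr": [0,0,0],"gripper": 1},
    {"translation": [0,-0.19,0],"dr": [0,0,0],"gripper": 1},
    {"translation": [0,-0.2,0],"dr": [0,0,0],"gripper": 1}
  ]
}}

```text
t: 20.55
position: [485.5, 223.7, 54.3]
tcp_rot: [3.14, -0.0, -0.132]
wrist_force: [-0.8, -5.9, 6.1]
width: -0.3
gripper_force: 3.2
```

```bash
python3 tr.py top3; python3 c.py w3 tray_plate
```

```text
pos [485.5 223.7  54.3] rot [ 3.14  -0.    -0.132] w -0.3 F [-0.8 -5.9  6.1] t 20.6 j7 -1.56
-> t [0.002 0.981 0.004] drz 0.002
[-132.8    0.5] [-0.75  0.79  0.42  1.99 -0.65  0.49 -1.56]
0.85 {'c': array([508., 394.]), 'size': array([54.7, 35.6]), 'long_dir': np.float64(-0.162), 'z': array([32.1, 37. , 59.4]), 'n': 296} [38.928266    0.87755691]
0.64 {'c': array([491. , 254.5]), 'size': array([388.3, 108.6]), 'long_dir': np.float64(1.441), 'z': array([27.4, 31.9, 90.5]), 'n': 3105} [-101.59375755   -0.7990159 ]
pos [485.6 223.9  54.3] rot [ 3.14  -0.    -0.132] w -0.2 F [ 0.2 -5.3  5.6] t 20.6 j7 -1.56
-> t [-0.038  0.504 -1.304] drz -1.998
[-0.75  0.79  0.42  1.99 -0.65  0.49 -1.56]
[[-0.13, -0.96, -0.26, 552.67], [-0.99, 0.13, 0.03, 215.64], [0.0, 0.26, -0.96, 189.9], [0.0, 0.0, 0.0, 1.0]]
tray_plate 0.76 [206. 290.] {'c': array([495.2, 274.4]), 'size': array([104.7,  62.1]), 'long_dir': np.float64(-1.292), 'z': array([36. , 37.4, 67.1]), 'n': 18621}
   rack coords [-81.3  -2.3] ang -2.73
```

Emit:
{"fn": "jog_arm", "kwargs": {
  "steps": [
    {"translation": [0,-0.01,0],"dr": [0,0,0],"gripper": 1},
    {"translation": [0,-0.02,0],"dr": [0,0,0],"gripper": 1},
    {"translation": [0,-0.03,0],"dr": [0,0,0],"gripper": 1},
    {"translation": [0,-0.04,0],"dr": [0,0,0],"gripper": 1},
    {"translation": [0,-0.05,0],"dr": [0,0,0],"gripper": 1},
    {"translation": [0,-0.06,0],"dr": [0,0,0],"gripper": 1},
    {"translation": [0,-0.06,0],"dr": [0,0,0],"gripper": 1},
    {"translation": [0,-0.06,0],"dr": [0,0,0],"gripper": 1}
  ]
}}

```text
t: 21.75
position: [486.7, 232.8, 54.3]
tcp_rot: [3.14, -0.0, -0.132]
wrist_force: [-0.7, -5.1, 5.8]
width: 0.0
gripper_force: 2.8
```

```bash
cat > pl.py <<'E'
from h import *
p,d,P,M,f,i=grab('wrist'); q=P.reshape(-1,3); r=tork(q)
k=(q[:,2]>60)&(q[:,2]<72)&(abs(r[:,1])<52)&(r[:,0]>-160)&(r[:,0]<-60)
for y in range(-45,50,10):
    m=k&(abs(r[:,1]-y)<3)
    if m.sum()>3: print(y,np.percentile(r[m,0],[2,98]).round(1),m.sum())
k=(q[:,2]>46)&(q[:,2]<58)&(abs(r[:,1])<56)&(r[:,0]>-140)&(r[:,0]<-60)&(abs(r[:,1])>33)
for s in (1,-1):
    m=k&(r[:,1]*s>0)
    if m.sum()>3: print('rail',s,np.percentile(r[m,0],[2,50]).round(1),m.sum())
print(tork(state()['position']))
E
python3 pl.py
```

```text
-45 [-109.7 -100.1] 492
-35 [-109.7 -100.1] 465
-25 [-109.7  -82.7] 762
-15 [-109.8  -96.3] 545
-5 [-136.4  -96.4] 956
5 [-104.7  -96.1] 216
25 [-79.1 -78.5] 4
rail 1 [-76.4 -71.5] 275
rail -1 [-109.7  -83.1] 1959
[-123.69129154    0.56704703]
```

Emit:
{"fn": "jog_arm", "kwargs": {
  "steps": [
    {"translation": [0,-0.006,0],"dr": [0,0,0],"gripper": 1},
    {"translation": [0,-0.012,0],"dr": [0,0,0],"gripper": 1},
    {"translation": [0,-0.018,0],"dr": [0,0,0],"gripper": 1},
    {"translation": [0,-0.024,0],"dr": [0,0,0],"gripper": 1},
    {"translation": [0,-0.024,0],"dr": [0,0,0],"gripper": 1},
    {"translation": [0,-0.024,0],"dr": [0,0,0],"gripper": 1},
    {"translation": [0,-0.024,0],"dr": [0,0,0],"gripper": 1},
    {"translation": [0,-0.024,0],"dr": [0,0,0],"gripper": 1}
  ]
}}

```text
t: 22.8
position: [487.2, 236.2, 54.3]
tcp_rot: [3.14, -0.0, -0.132]
wrist_force: [-0.6, -6.8, 5.2]
width: 0.2
gripper_force: 2.9
```

```bash
python3 pl.py
```

```text
-45 [-106.3  -96.7] 502
-35 [-106.3  -96.7] 462
-25 [-106.3  -83.6] 706
-15 [-106.4  -92.7] 544
-5 [-133.   -93.1] 933
5 [-101.4  -92.7] 226
rail 1 [-72.8 -68.4] 253
rail -1 [-106.3  -82.8] 1946
[-120.28288702    0.55769053]
```

Emit:
{"fn": "jog_arm", "kwargs": {
  "steps": [
    {"translation": [0,-0.007,0],"dr": [0,0,0],"gripper": 1},
    {"translation": [0,-0.013,0],"dr": [0,0,0],"gripper": 1},
    {"translation": [0,-0.02,0],"dr": [0,0,0],"gripper": 1},
    {"translation": [0,-0.02,0],"dr": [0,0,0],"gripper": 1},
    {"translation": [0,-0.02,0],"dr": [0,0,0],"gripper": 1},
    {"translation": [0,-0.02,0],"dr": [0,0,0],"gripper": 1},
    {"translation": [0,-0.02,0],"dr": [0,0,0],"gripper": 1},
    {"translation": [0,-0.02,0],"dr": [0,0,0],"gripper": 1}
  ]
}}

```text
t: 23.85
position: [487.5, 239.1, 54.3]
tcp_rot: [3.14, -0.0, -0.132]
wrist_force: [-0.6, -5.9, 5.0]
width: -0.3
gripper_force: 3.0
```

```bash
python3 pl.py
```

```text
-45 [-103.3  -93.7] 497
-35 [-103.4  -93.7] 460
-25 [-103.4  -84.3] 657
-15 [-103.4  -90. ] 543
-5 [-130.   -90.2] 954
5 [-98.5 -89.8] 215
25 [-72.8 -72. ] 4
rail 1 [-69.9 -65.8] 232
rail -1 [-103.4  -82.3] 1866
[-117.2968015     0.59946279]
```

Emit:
{"fn": "jog_arm", "kwargs": {
  "steps": [
    {"translation": [0,-0.005,0],"dr": [0,0,0],"gripper": 1},
    {"translation": [0,-0.01,0],"dr": [0,0,0],"gripper": 1},
    {"translation": [0,-0.015,0],"dr": [0,0,0],"gripper": 1},
    {"translation": [0,-0.02,0],"dr": [0,0,0],"gripper": 1},
    {"translation": [0,-0.02,0],"dr": [0,0,0],"gripper": 1},
    {"translation": [0,-0.02,0],"dr": [0,0,0],"gripper": 1},
    {"translation": [0,-0.02,0],"dr": [0,0,0],"gripper": 1},
    {"translation": [0,-0.02,0],"dr": [0,0,0],"gripper": 1}
  ]
}}

```text
t: 24.9
position: [487.5, 239.3, 54.4]
tcp_rot: [3.137, 0.001, -0.134]
wrist_force: [-1.1, -11.1, 8.3]
width: 0.3
gripper_force: 5.8
```

```bash
python3 pl.py; python3 c.py w4 
```

```text
-45 [-103.2  -93.5] 500
-35 [-103.2  -93.6] 462
-25 [-103.2  -84.6] 640
-15 [-103.3  -89.7] 540
-5 [-129.8  -90. ] 938
5 [-98.3 -89.6] 220
25 [-72.7 -71.4] 5
rail 1 [-69.8 -65.5] 237
rail -1 [-103.2  -82. ] 1852
[-117.10080128    0.65207606]
pos [487.5 239.3  54.3] rot [ 3.137e+00  1.000e-03 -1.340e-01] w 0.1 F [ -1.3 -12.    8.2] t 24.9 j7 -1.6
-> t [-0.037  0.612 -1.301] drz -2.0
[-0.78  0.81  0.43  1.96 -0.65  0.52 -1.6 ]
[[-0.13, -0.96, -0.26, 554.72], [-0.99, 0.13, 0.03, 231.39], [0.01, 0.26, -0.96, 189.84], [0.0, 0.0, 0.0, 1.0]]
```

View pics/w4.png

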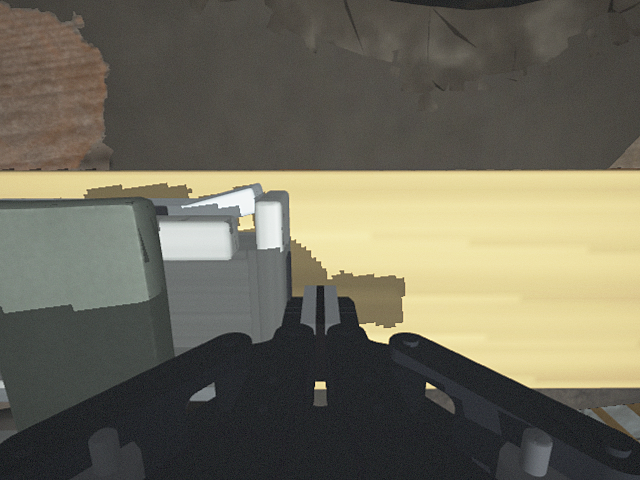

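Emit:
{"fn": "jog_arm", "kwargs": {
  "steps": [
    {"translation": [0,0.05,0],"dr": [0,0,0],"gripper": 1},
    {"translation": [0,0.1,0],"dr": [0,0,0],"gripper": 1},
    {"translation": [0,0.1,-0.15],"dr": [0,0,0],"gripper": 1},
    {"translation": [0,0.1,-0.35],"dr": [0,0,0],"gripper": 0.5},
    {"translation": [0,0.1,-0.55],"dr": [0,0,0],"gripper": 0},
    {"translation": [0,0.1,-0.75],"dr": [0,0,0],"gripper": 0},
    {"translation": [0,0.1,-0.9],"dr": [0,0,0],"gripper": 0},
    {"translation": [0,0.1,-1],"dr": [0,0,0],"gripper": 0}
  ]
}}

```text
t: 26.0
position: [486.1, 229.0, 205.0]
tcp_rot: [-3.14, -0.0, -0.13]
wrist_force: [-0.6, 0.0, -0.2]
width: 85.3
gripper_force: 0.0
```

```bash
sed -i 's/^O=.*/O=np.array([504.0,357.8]); YR=1.4376/' h.py; python3 c.py w5 slip_mid tray_mid; python3 -c "
from h import *
go([494.5,302.5,210],YR-np.pi/2)"
```

```text
pos [486.1 229.  205. ] rot [-3.14 -0.   -0.13] w 85.3 F [-0.6  0.  -0.2] t 26.0 j7 -1.73
-> t [-0.038  0.536 -0.301] drz -1.996
[-0.9   0.59  0.63  1.88 -0.46  0.82 -1.73]
[[-0.13, -0.96, -0.26, 553.11], [-0.99, 0.12, 0.03, 220.46], [-0.0, 0.26, -0.96, 340.58], [0.0, 0.0, 0.0, 1.0]]
slip_mid 0.64 [211. 235.] {'c': array([496.8, 304.3]), 'size': array([108. ,  44.1]), 'long_dir': np.float64(-0.123), 'z': array([104.1, 105.6, 106.7]), 'n': 9016}
   rack coords [-54.   0.] ang -1.561
tray_mid 0.61 [152. 228.] {'c': array([501.2, 340.2]), 'size': array([178.7,  97.5]), 'long_dir': np.float64(1.448), 'z': array([35.7, 37.8, 66.9]), 'n': 11298}
   rack coords [-17.8   0.4] ang 0.01
pos [486.2 228.6 204.2] rot [-3.141 -0.    -0.131] w 85.1 F [-0.2 -0.1 -0.3] t 26.1 j7 -1.73
-> t [-0.009 -0.495 -0.038] drz 0.003
```

Emit:
{"fn": "jog_arm", "kwargs": {
  "steps": [
    {"translation": [0,-0.12,0],"dr": [0,0,0],"gripper": 0},
    {"translation": [0,-0.25,0],"dr": [0,0,0],"gripper": 0},
    {"translation": [0,-0.38,0],"dr": [0,0,0],"gripper": 0},
    {"translation": [0,-0.5,0],"dr": [0,0,0],"gripper": 0},
    {"translation": [0,-0.5,0.2],"dr": [0,0,0],"gripper": 0},
    {"translation": [0,-0.5,0.35],"dr": [0,0,0],"gripper": 0},
    {"translation": [0,-0.5,0.35],"dr": [0,0,0],"gripper": 0},
    {"translation": [0,-0.5,0.35],"dr": [0,0,0],"gripper": 0}
  ]
}}

```text
t: 27.15
position: [496.6, 302.9, 152.2]
tcp_rot: [-3.141, -0.001, -0.131]
wrist_force: [-0.1, -0.2, -0.2]
width: 85.0
gripper_force: 0.0
```

```bash
python3 c.py w6 slip_mid; python3 -c "
from h import *
go([496.5,304,99],YR-np.pi/2)"
```

```text
pos [496.6 302.9 152.2] rot [-3.141e+00 -1.000e-03 -1.310e-01] w 85.0 F [-0.1 -0.2 -0.2] t 27.1 j7 -1.8
-> t [-0.042  1.034 -0.652] drz -1.998
[-0.95  0.71  0.58  1.81 -0.53  0.78 -1.8 ]
[[-0.13, -0.96, -0.26, 563.55], [-0.99, 0.13, 0.03, 294.44], [0.0, 0.26, -0.96, 287.83], [0.0, 0.0, 0.0, 1.0]]
slip_mid 0.67 [317. 264.] {'c': array([496.8, 305.3]), 'size': array([108.9,  44.1]), 'long_dir': np.float64(-0.125), 'z': array([104.6, 105.7, 106.7]), 'n': 14814}
   rack coords [-53.    0.2] ang -1.563
slip_mid 0.23 [231. 248.] {'c': array([503.4, 340.8]), 'size': array([176.2,  95.8]), 'long_dir': np.float64(1.434), 'z': array([35.9, 37.5, 66.9]), 'n': 14928}
   rack coords [-16.9  -1.7] ang -0.004
pos [496.8 302.9 152.6] rot [-3.14e+00 -2.00e-03 -1.31e-01] w 85.3 F [-0.2 -0.6 -0.4] t 27.2 j7 -1.8
-> t [-0.003 -0.007  0.357] drz 0.002
```

Emit:
{"fn": "jog_arm", "kwargs": {
  "steps": [
    {"translation": [0,-0.01,0.12],"dr": [0,0,0],"gripper": 0},
    {"translation": [0,-0.01,0.24],"dr": [0,0,0],"gripper": 0},
    {"translation": [0,-0.01,0.355],"dr": [0,0,0],"gripper": 0},
    {"translation": [0,-0.01,0.355],"dr": [0,0,0],"gripper": 0},
    {"translation": [0,-0.01,0.355],"dr": [0,0,0],"gripper": 0.3},
    {"translation": [0,-0.01,0.355],"dr": [0,0,0],"gripper": 0.7},
    {"translation": [0,-0.01,0.355],"dr": [0,0,0],"gripper": 0.7},
    {"translation": [0,-0.01,0.355],"dr": [0,0,0],"gripper": 0.7}
  ],
  "squeeze": 50
}}

```text
t: 28.25
position: [496.8, 304.3, 99.3]
tcp_rot: [-3.14, -0.001, -0.131]
wrist_force: [-0.6, 0.0, 5.5]
width: 44.2
gripper_force: 52.1
```

Emit:
{"fn": "jog_arm", "kwargs": {
  "steps": [
    {"translation": [0,0,-0.08],"dr": [0,0,0],"gripper": 0.7},
    {"translation": [0,0,-0.16],"dr": [0,0,0],"gripper": 0.7},
    {"translation": [0,0,-0.24],"dr": [0,0,0],"gripper": 0.7},
    {"translation": [0,0,-0.32],"dr": [0,0,0],"gripper": 0.7},
    {"translation": [0,0.1,-0.32],"dr": [0,0,0],"gripper": 0.7},
    {"translation": [0,0.2,-0.32],"dr": [0,0,0],"gripper": 0.7},
    {"translation": [0,0.3,-0.32],"dr": [0,0,0],"gripper": 0.7},
    {"translation": [0,0.4,-0.32],"dr": [0,0,0],"gripper": 0.7}
  ]
}}

```text
t: 29.25
position: [488.0, 242.8, 146.1]
tcp_rot: [3.141, 0.001, -0.132]
wrist_force: [0.2, 0.1, -1.0]
width: 44.2
gripper_force: 51.4
```

```bash
python3 -c "
from h import *
go(list(rk(-170,0))+[42],YR-np.pi/2)"
```

```text
pos [488.  242.8 146.1] rot [ 3.141e+00  1.000e-03 -1.320e-01] w 44.2 F [ 0.2  0.1 -1. ] t 29.2 j7 -1.69
-> t [0.004 0.359 0.694] drz 0.001
```

Emit:
{"fn": "jog_arm", "kwargs": {
  "steps": [
    {"translation": [0,0.12,0],"dr": [0,0,0],"gripper": 0.7},
    {"translation": [0,0.24,0],"dr": [0,0,0],"gripper": 0.7},
    {"translation": [0,0.36,0],"dr": [0,0,0],"gripper": 0.7},
    {"translation": [0,0.36,0.15],"dr": [0,0,0],"gripper": 0.7},
    {"translation": [0,0.36,0.3],"dr": [0,0,0],"gripper": 0.7},
    {"translation": [0,0.36,0.45],"dr": [0,0,0],"gripper": 0.7},
    {"translation": [0,0.36,0.58],"dr": [0,0,0],"gripper": 0.7},
    {"translation": [0,0.36,0.65],"dr": [0,0,0],"gripper": 0.7}
  ]
}}

```text
t: 30.25
position: [480.9, 190.2, 48.0]
tcp_rot: [3.141, 0.001, -0.132]
wrist_force: [0.7, 0.3, -1.8]
width: 44.1
gripper_force: 51.4
```

Emit:
{"fn": "jog_arm", "kwargs": {
  "steps": [
    {"translation": [0,0,0.025],"dr": [0,0,0],"gripper": 0.7},
    {"translation": [0,0,0.05],"dr": [0,0,0],"gripper": 0.7},
    {"translation": [0,0,0.057],"dr": [0,0,0],"gripper": 0.7},
    {"translation": [0,0,0.057],"dr": [0,0,0],"gripper": 0.7},
    {"translation": [0,0,0.055],"dr": [0,0,0],"gripper": 0.25},
    {"translation": [0,0,0.055],"dr": [0,0,0],"gripper": 0.25},
    {"translation": [0,0,0],"dr": [0,0,0],"gripper": 0.25},
    {"translation": [0,0,-0.1],"dr": [0,0,0],"gripper": 0.25}
  ]
}}

```text
t: 31.25
position: [481.0, 190.8, 64.4]
tcp_rot: [3.141, 0.001, -0.132]
wrist_force: [-0.2, -0.9, 0.9]
width: 64.2
gripper_force: 0.0
```

```bash
python3 c.py w7 slip_mid; python3 -c "
from h import *
go([514.5,412,210],YR-np.pi/2)"
```

```text
pos [481.  190.8  64.4] rot [ 3.141e+00  1.000e-03 -1.320e-01] w 64.2 F [-0.2 -0.9  0.9] t 31.2 j7 -1.5
-> t [-0.038  0.279 -1.237] drz -1.998
[-0.7   0.76  0.42  2.03 -0.65  0.48 -1.5 ]
[[-0.13, -0.96, -0.26, 548.19], [-0.99, 0.13, 0.03, 182.35], [0.0, 0.26, -0.96, 199.9], [0.0, 0.0, 0.0, 1.0]]
slip_mid 0.77 [320. 281.] {'c': array([481.3, 191.2]), 'size': array([109.1,  44.5]), 'long_dir': np.float64(-0.118), 'z': array([44.6, 45.7, 46.7]), 'n': 19619}
   rack coords [-168.1    0.4] ang -1.556
pos [482.5 191.3  65.7] rot [-3.14e+00 -3.00e-03 -1.31e-01] w 64.1 F [-0.2 -0.2  0. ] t 31.4 j7 -1.5
-> t [ 0.022 -1.488 -0.96 ] drz 0.002
```

Emit:
{"fn": "jog_arm", "kwargs": {
  "steps": [
    {"translation": [0,0,-0.25],"dr": [0,0,0],"gripper": 0},
    {"translation": [0,0,-0.5],"dr": [0,0,0],"gripper": 0},
    {"translation": [0,0,-0.75],"dr": [0,0,0],"gripper": 0},
    {"translation": [0,-0.15,-0.96],"dr": [0,0,0],"gripper": 0},
    {"translation": [0,-0.35,-0.96],"dr": [0,0,0],"gripper": 0},
    {"translation": [0,-0.55,-0.96],"dr": [0,0,0],"gripper": 0},
    {"translation": [0.01,-0.75,-0.96],"dr": [0,0,0],"gripper": 0},
    {"translation": [0.02,-0.95,-0.96],"dr": [0,0,0],"gripper": 0}
  ]
}}

```text
t: 32.35
position: [502.8, 332.9, 208.1]
tcp_rot: [-3.141, -0.0, -0.131]
wrist_force: [-0.6, -0.4, -0.2]
width: 85.5
gripper_force: 0.0
```

Emit:
{"fn": "jog_arm", "kwargs": {
  "steps": [
    {"translation": [0,-0.2,0],"dr": [0,0,0],"gripper": 0},
    {"translation": [0,-0.4,0],"dr": [0,0,0],"gripper": 0},
    {"translation": [0,-0.54,0],"dr": [0,0,0],"gripper": 0},
    {"translation": [0,-0.54,0],"dr": [0,0,0],"gripper": 0},
    {"translation": [0,-0.54,0.15],"dr": [0,0,0],"gripper": 0},
    {"translation": [0,-0.54,0.25],"dr": [0,0,0],"gripper": 0},
    {"translation": [0,-0.54,0.25],"dr": [0,0,0],"gripper": 0},
    {"translation": [0,-0.54,0.25],"dr": [0,0,0],"gripper": 0}
  ]
}}

```text
t: 33.35
position: [514.0, 411.8, 170.9]
tcp_rot: [-3.141, -0.001, -0.132]
wrist_force: [0.2, -0.5, 0.3]
width: 85.5
gripper_force: 0.0
```

```bash
python3 c.py w8 stick_mid; python3 -c "
from h import *
go([514.5,412,102],YR-np.pi/2)"
```

```text
pos [514.  411.8 170.9] rot [-3.141e+00 -1.000e-03 -1.320e-01] w 85.5 F [ 0.2 -0.5  0.3] t 33.4 j7 -1.98
-> t [-0.061  1.769 -0.528] drz -1.998
[-1.06  0.79  0.61  1.57 -0.53  0.95 -1.98]
[[-0.13, -0.96, -0.26, 580.96], [-0.99, 0.13, 0.03, 403.31], [0.0, 0.26, -0.96, 306.51], [0.0, 0.0, 0.0, 1.0]]
stick_mid 0.92 [308. 248.] {'c': array([515.9, 416.7]), 'size': array([147.8,  27.3]), 'long_dir': np.float64(-0.05), 'z': array([115.6, 116.6, 117.7]), 'n': 11483}
   rack coords [60. -4.] ang -1.488
stick_mid 0.35 [447. 248.] {'c': array([498.5, 327.1]), 'size': array([149.1,  91. ]), 'long_dir': np.float64(1.513), 'z': array([36. , 37.6, 66.5]), 'n': 16929}
   rack coords [-31.2   1.4] ang 0.075
pos [514.  412.2 171.1] rot [-3.141e+00 -1.000e-03 -1.320e-01] w 85.3 F [-0.4  0.2 -0.6] t 33.5 j7 -1.98
-> t [0.003 0.001 0.461] drz 0.002
```

Emit:
{"fn": "jog_arm", "kwargs": {
  "steps": [
    {"translation": [0.01,-0.03,0.1],"dr": [0,0,-0.1],"gripper": 0},
    {"translation": [0.01,-0.03,0.22],"dr": [0,0,-0.1],"gripper": 0},
    {"translation": [0.01,-0.03,0.34],"dr": [0,0,-0.1],"gripper": 0},
    {"translation": [0.01,-0.03,0.46],"dr": [0,0,-0.1],"gripper": 0},
    {"translation": [0.01,-0.03,0.46],"dr": [0,0,-0.1],"gripper": 0.4},
    {"translation": [0.01,-0.03,0.46],"dr": [0,0,-0.1],"gripper": 0.9},
    {"translation": [0.01,-0.03,0.46],"dr": [0,0,-0.1],"gripper": 0.9},
    {"translation": [0.01,-0.03,0.46],"dr": [0,0,-0.1],"gripper": 0.9}
  ],
  "squeeze": 60
}}

```text
t: 34.45
position: [516.2, 416.9, 102.3]
tcp_rot: [-3.14, -0.001, -0.053]
wrist_force: [0.1, -0.5, 1.8]
width: 27.1
gripper_force: 60.3
```

Emit:
{"fn": "jog_arm", "kwargs": {
  "steps": [
    {"translation": [0,0,-0.1],"dr": [0,0,0],"gripper": 0.9},
    {"translation": [0,0,-0.2],"dr": [0,0,0],"gripper": 0.9},
    {"translation": [0,0,-0.35],"dr": [0,0,0],"gripper": 0.9},
    {"translation": [0,0,-0.5],"dr": [0,0,0.05],"gripper": 0.9},
    {"translation": [0,0.2,-0.5],"dr": [0,0,0.1],"gripper": 0.9},
    {"translation": [0,0.4,-0.5],"dr": [0,0,0.1],"gripper": 0.9},
    {"translation": [0,0.6,-0.5],"dr": [0,0,0.1],"gripper": 0.9},
    {"translation": [0,0.8,-0.5],"dr": [0,0,0.1],"gripper": 0.9}
  ]
}}

```text
t: 35.45
position: [509.3, 295.7, 177.3]
tcp_rot: [-3.141, -0.001, -0.131]
wrist_force: [0.6, -0.6, -3.1]
width: 27.1
gripper_force: 59.5
```

```bash
python3 -c "
from h import *
go(list(rk(-245,0))+[42],YR-np.pi/2)"
```

```text
pos [509.3 295.7 177.3] rot [-3.141e+00 -1.000e-03 -1.310e-01] w 27.1 F [ 0.6 -0.6 -3.1] t 35.5 j7 -1.8
-> t [-0.093  1.228  0.901] drz 0.002
```

Emit:
{"fn": "jog_arm", "kwargs": {
  "steps": [
    {"translation": [-0.05,0.2,0],"dr": [0,0,0],"gripper": 0.9},
    {"translation": [-0.09,0.4,0],"dr": [0,0,0],"gripper": 0.9},
    {"translation": [-0.09,0.6,0],"dr": [0,0,0],"gripper": 0.9},
    {"translation": [-0.09,0.8,0],"dr": [0,0,0],"gripper": 0.9},
    {"translation": [-0.09,0.95,0],"dr": [0,0,0],"gripper": 0.9},
    {"translation": [-0.09,1,0.1],"dr": [0,0,0],"gripper": 0.9},
    {"translation": [-0.09,1,0.2],"dr": [0,0,0],"gripper": 0.9},
    {"translation": [-0.09,1,0.3],"dr": [0,0,0],"gripper": 0.9}
  ]
}}

```text
t: 36.45
position: [476.4, 150.4, 130.8]
tcp_rot: [-3.141, -0.0, -0.131]
wrist_force: [0.4, 0.5, -1.8]
width: 27.5
gripper_force: 59.6
```

Emit:
{"fn": "jog_arm", "kwargs": {
  "steps": [
    {"translation": [0,0.12,0],"dr": [0,0,0],"gripper": 0.9},
    {"translation": [0,0.23,0],"dr": [0,0,0],"gripper": 0.9},
    {"translation": [0,0.23,0.1],"dr": [0,0,0],"gripper": 0.9},
    {"translation": [0,0.23,0.2],"dr": [0,0,0],"gripper": 0.9},
    {"translation": [0,0.23,0.3],"dr": [0,0,0],"gripper": 0.9},
    {"translation": [0,0.23,0.4],"dr": [0,0,0],"gripper": 0.9},
    {"translation": [0,0.23,0.5],"dr": [0,0,0],"gripper": 0.9},
    {"translation": [0,0.23,0.56],"dr": [0,0,0],"gripper": 0.9}
  ]
}}

```text
t: 37.45
position: [471.3, 115.4, 46.1]
tcp_rot: [3.141, 0.001, -0.131]
wrist_force: [-0.5, -0.2, -3.7]
width: 27.3
gripper_force: 59.6
```

```bash
python3 -c "
from h import *
go(list(rk(-245,0))+[42.5],YR-np.pi/2)"
```

```text
pos [471.3 115.4  46.1] rot [ 3.141e+00  1.000e-03 -1.310e-01] w 27.3 F [-0.5 -0.2 -3.7] t 37.5 j7 -1.32
-> t [0.001 0.003 0.024] drz 0.002
```

Emit:
{"fn": "jog_arm", "kwargs": {
  "steps": [
    {"translation": [0,0,0.023],"dr": [0,0,0],"gripper": 0.9},
    {"translation": [0,0,0.023],"dr": [0,0,0],"gripper": 0.9},
    {"translation": [0,0,0.023],"dr": [0,0,0],"gripper": 0.5},
    {"translation": [0,0,0.02],"dr": [0,0,0],"gripper": 0.5},
    {"translation": [0,0,-0.2],"dr": [0,0,0],"gripper": 0.5},
    {"translation": [0,0,-0.45],"dr": [0,0,0],"gripper": 0.5},
    {"translation": [0,0,-0.7],"dr": [0,0,0],"gripper": 0.5},
    {"translation": [0,0,-0.95],"dr": [0,0,0],"gripper": 0.5}
  ]
}}

```text
t: 38.45
position: [471.6, 115.5, 191.4]
tcp_rot: [-3.141, -0.0, -0.131]
wrist_force: [1.2, 0.7, 0.2]
width: 42.7
gripper_force: 0.0
```

```bash
python3 c.py w9 slip_mid stick_mid tray_mid
```

```text
pos [471.6 115.5 191.4] rot [-3.141 -0.    -0.131] w 42.7 F [1.2 0.7 0.2] t 38.5 j7 -1.5
-> t [-0.04  -0.227 -0.39 ] drz -1.998
[-0.72  0.54  0.62  2.03 -0.47  0.72 -1.5 ]
[[-0.13, -0.96, -0.26, 538.57], [-0.99, 0.13, 0.03, 107.04], [0.0, 0.26, -0.96, 327.01], [0.0, 0.0, 0.0, 1.0]]
slip_mid 0.91 [230. 226.] {'c': array([481.6, 190.5]), 'size': array([107.6,  45. ]), 'long_dir': np.float64(-0.127), 'z': array([44.2, 45.5, 46.7]), 'n': 6882}
   rack coords [-168.8   -0. ] ang -1.565
stick_mid 0.86 [319. 225.] {'c': array([472.5, 115.7]), 'size': array([146.2,  26.4]), 'long_dir': np.float64(-0.127), 'z': array([55.5, 56.6, 57.8]), 'n': 5868}
   rack coords [-244.1   -0.9] ang -1.565
tray_mid 0.66 [ 86. 234.] {'c': array([508. , 312.3]), 'size': array([140. ,  95.4]), 'long_dir': np.float64(1.282), 'z': array([35.7, 37.6, 66.6]), 'n': 12947}
   rack coords [-44.6 -10. ] ang -0.156
```

Emit:
{"fn": "jog_arm", "kwargs": {
  "steps": [
    {"translation": [0.1,0.15,-0.15],"dr": [0,0,0],"gripper": 0.4},
    {"translation": [0.2,0.3,-0.33],"dr": [0,0,0],"gripper": 0.4},
    {"translation": [0.3,0.5,-0.33],"dr": [0,0,0],"gripper": 0.4},
    {"translation": [0.43,0.7,-0.33],"dr": [0,0,0],"gripper": 0.4},
    {"translation": [0.43,0.85,-0.33],"dr": [0,0,0],"gripper": 0.4},
    {"translation": [0.43,1,-0.33],"dr": [0,0,0],"gripper": 0.4},
    {"translation": [0.43,1,-0.33],"dr": [0,0,0],"gripper": 0.4},
    {"translation": [0.43,1,-0.33],"dr": [0,0,0],"gripper": 0.4}
  ]
}}

```text
t: 39.65
position: [515.7, -40.6, 238.5]
tcp_rot: [-3.141, 0.002, -0.131]
wrist_force: [-0.3, -1.0, -0.8]
width: 51.4
gripper_force: 0.0
```

Emit:
{"fn": "jog_arm", "kwargs": {
  "steps": [
    {"translation": [0.1,0.2,0],"dr": [0,0,0],"gripper": 0.4},
    {"translation": [0.2,0.4,0],"dr": [0,0,0],"gripper": 0.4},
    {"translation": [0.3,0.6,0],"dr": [0,0,0],"gripper": 0.4},
    {"translation": [0.43,0.8,0],"dr": [0,0,0],"gripper": 0.4},
    {"translation": [0.43,1,0],"dr": [0,0,0],"gripper": 0.4},
    {"translation": [0.43,1,0],"dr": [0,0,0],"gripper": 0.4},
    {"translation": [0.43,1,0],"dr": [0,0,0],"gripper": 0.4},
    {"translation": [0.43,1,0],"dr": [0,0,0],"gripper": 0.4}
  ]
}}

```text
t: 40.65
position: [560.7, -196.7, 239.0]
tcp_rot: [-3.14, 0.0, -0.129]
wrist_force: [-0.4, 0.6, -0.1]
width: 51.1
gripper_force: 0.0
```

```bash
python3 -c "
from h import *
go([603,-356,240],-1.6); print(state()['joint_pos'].round(2))"
```

```text
pos [ 560.7 -196.7  239. ] rot [-3.14   0.    -0.129] w 51.1 F [-0.4  0.6 -0.1] t 40.6 j7 -1.01
-> t [ 0.416  1.017 -0.008] drz 1.873
[-0.09  0.62  0.62  1.69 -0.42  0.97 -1.01]
```

Emit:
{"fn": "jog_arm", "kwargs": {
  "steps": [
    {"translation": [0.1,0.2,0],"dr": [0,0,-0.13],"gripper": 0.4},
    {"translation": [0.2,0.4,0],"dr": [0,0,-0.26],"gripper": 0.4},
    {"translation": [0.3,0.6,0],"dr": [0,0,-0.4],"gripper": 0.4},
    {"translation": [0.42,0.8,0],"dr": [0,0,-0.53],"gripper": 0.4},
    {"translation": [0.42,1,0],"dr": [0,0,-0.66],"gripper": 0.4},
    {"translation": [0.42,1,0],"dr": [0,0,-0.8],"gripper": 0.4},
    {"translation": [0.42,1,0],"dr": [0,0,-0.93],"gripper": 0.4},
    {"translation": [0.42,1,0],"dr": [0,0,-1],"gripper": 0.4}
  ]
}}

```text
t: 41.65
position: [603.6, -354.4, 239.1]
tcp_rot: [-3.141, -0.001, 0.658]
wrist_force: [0.1, 0.0, -0.7]
width: 51.0
gripper_force: 0.0
```

Emit:
{"fn": "jog_arm", "kwargs": {
  "steps": [
    {"translation": [0,0,0],"dr": [0,0,-0.15],"gripper": 0.4},
    {"translation": [0,0,0],"dr": [0,0,-0.3],"gripper": 0.4},
    {"translation": [0,0,0],"dr": [0,0,-0.45],"gripper": 0.4},
    {"translation": [0,0,0],"dr": [0,0,-0.6],"gripper": 0.4},
    {"translation": [0,0,0],"dr": [0,0,-0.75],"gripper": 0.4},
    {"translation": [0,0,0],"dr": [0,0,-0.9],"gripper": 0.4},
    {"translation": [0,0,0],"dr": [0,0,-1],"gripper": 0.4},
    {"translation": [0,0,0],"dr": [0,0,-1],"gripper": 0.4}
  ]
}}

```text
t: 42.65
position: [603.5, -354.6, 239.3]
tcp_rot: [3.142, -0.001, 1.44]
wrist_force: [-0.5, 0.3, 0.4]
width: 51.3
gripper_force: 0.0
```

```bash
python3 c.py w10 handle_a_mid handle_b_mid; python3 -c "
from h import *
go([603,-356,240],1.54); print(state()['joint_pos'].round(2))"
```

```text
pos [ 603.5 -354.6  239.3] rot [ 3.142e+00 -1.000e-03  1.440e+00] w 51.3 F [-0.5  0.3  0.4] t 42.6 j7 0.46
-> t [ 3.219 -1.321 -0.069] drz 0.003
[ 0.4   0.71  0.17  1.36 -0.12  1.08  0.46]
[[0.99, -0.12, -0.03, 612.97], [-0.13, -0.96, -0.26, -288.06], [0.0, 0.27, -0.96, 374.85], [0.0, 0.0, 0.0, 1.0]]
handle_a_mid 0.8 [318. 210.] {'c': array([ 604.6, -354.5]), 'size': array([116.2,  28.7]), 'long_dir': np.float64(1.552), 'z': array([23.2, 28.5, 31.2]), 'n': 2845}
   rack coords [-692.6 -194.3] ang 0.114
handle_b_mid 0.68 [266. 220.] {'c': array([ 545.6, -364.2]), 'size': array([129.2,  33.9]), 'long_dir': np.float64(1.496), 'z': array([22.2, 30.2, 33. ]), 'n': 2979}
   rack coords [-710.1 -137.1] ang 0.058
pos [ 603.3 -355.3  239.2] rot [-3.141 -0.     1.439] w 51.6 F [-0.3 -0.8  0.2] t 42.8 j7 0.46
-> t [-0.005 -0.001 -0.005] drz -0.129
[ 0.4   0.71  0.17  1.36 -0.12  1.08  0.46]
```

View pics/w10.png

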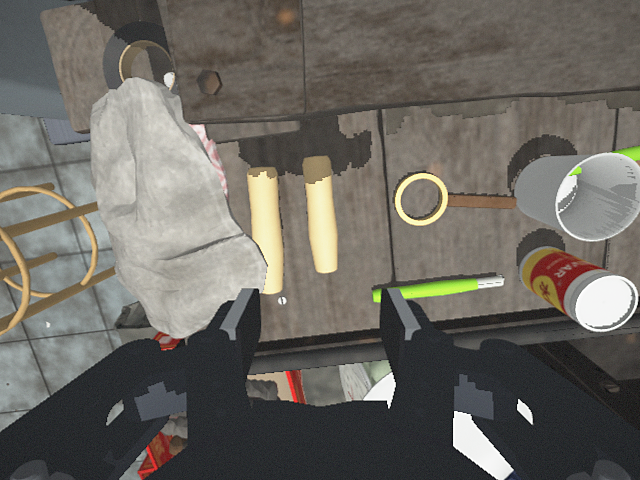

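Emit:
{"fn": "jog_arm", "kwargs": {
  "steps": [
    {"translation": [0,0.005,0.15],"dr": [0,0,-0.13],"gripper": 0.47},
    {"translation": [0,0.005,0.3],"dr": [0,0,-0.13],"gripper": 0.47},
    {"translation": [0,0.005,0.45],"dr": [0,0,-0.13],"gripper": 0.47},
    {"translation": [0,0.005,0.6],"dr": [0,0,-0.13],"gripper": 0.47},
    {"translation": [0,0.005,0.75],"dr": [0,0,-0.13],"gripper": 0.47},
    {"translation": [0,0.005,0.9],"dr": [0,0,-0.13],"gripper": 0.47},
    {"translation": [0,0.005,1],"dr": [0,0,-0.13],"gripper": 0.47},
    {"translation": [0,0.005,1],"dr": [0,0,-0.13],"gripper": 0.47}
  ]
}}

```text
t: 43.8
position: [603.1, -355.4, 88.0]
tcp_rot: [-3.139, -0.001, 1.541]
wrist_force: [0.2, 0.8, 0.0]
width: 45.7
gripper_force: 0.0
```

```bash
python3 c.py w11 handle_a_mid; python3 -c "
from h import *
go([604,-355,12],1.545)"
```

```text
pos [ 603.1 -355.4   88. ] rot [-3.139e+00 -1.000e-03  1.541e+00] w 45.7 F [0.2 0.8 0. ] t 43.8 j7 0.56
-> t [ 3.343 -0.989 -1.074] drz 0.132
[ 0.43  0.87  0.12  1.48 -0.12  0.8   0.56]
[[1.0, -0.03, -0.01, 606.1], [-0.03, -0.96, -0.26, -288.32], [-0.0, 0.26, -0.96, 223.65], [0.0, 0.0, 0.0, 1.0]]
handle_a_mid 0.69 [322. 251.] {'c': array([ 605.8, -354.6]), 'size': array([117.,  29.]), 'long_dir': np.float64(1.532), 'z': array([22.3, 28.5, 31.1]), 'n': 8219}
   rack coords [-692.6 -195.5] ang 0.094
pos [ 604.3 -356.2   89.9] rot [3.141e+00 1.000e-03 1.541e+00] w 45.4 F [ 0.1  0.6 -0. ] t 43.9 j7 0.56
-> t [ 0.008 -0.002  0.52 ] drz -0.005
```

Emit:
{"fn": "jog_arm", "kwargs": {
  "steps": [
    {"translation": [0.008,0.01,0.13],"dr": [0,0,0],"gripper": 0.47},
    {"translation": [0.008,0.01,0.26],"dr": [0,0,0],"gripper": 0.47},
    {"translation": [0.008,0.01,0.39],"dr": [0,0,0],"gripper": 0.47},
    {"translation": [0.008,0.01,0.51],"dr": [0,0,0],"gripper": 0.47},
    {"translation": [0.008,0.01,0.51],"dr": [0,0,0],"gripper": 0.47},
    {"translation": [0.008,0.01,0.51],"dr": [0,0,0],"gripper": 0.9},
    {"translation": [0.008,0.01,0.51],"dr": [0,0,0],"gripper": 0.9},
    {"translation": [0.008,0.01,0.51],"dr": [0,0,0],"gripper": 0.9}
  ],
  "squeeze": 50
}}

```text
t: 44.9
position: [605.7, -355.0, 13.5]
tcp_rot: [3.141, 0.001, 1.541]
wrist_force: [-0.4, 0.3, 0.2]
width: 29.7
gripper_force: 51.0
```

Emit:
{"fn": "jog_arm", "kwargs": {
  "steps": [
    {"translation": [0,0,-0.1],"dr": [0,0,0],"gripper": 0.9},
    {"translation": [0,0,-0.2],"dr": [0,0,0],"gripper": 0.9},
    {"translation": [0,0,-0.35],"dr": [0,0,0],"gripper": 0.9},
    {"translation": [0,0,-0.5],"dr": [0,0,0],"gripper": 0.9},
    {"translation": [0,0,-0.65],"dr": [0,0,0],"gripper": 0.9},
    {"translation": [0,0,-0.8],"dr": [0,0,0],"gripper": 0.9},
    {"translation": [0,0,-0.95],"dr": [0,0,0],"gripper": 0.9},
    {"translation": [0,0,-1],"dr": [0,0,0],"gripper": 0.9}
  ]
}}

```text
t: 45.9
position: [606.3, -355.5, 165.8]
tcp_rot: [3.138, 0.002, 1.541]
wrist_force: [-0.2, 0.2, -0.8]
width: 29.3
gripper_force: 51.0
```

```bash
python3 -c "
from h import *
print(rk(45,0))
go(list(rk(45,0))+[240],YR-np.pi/2); print(state()['joint_pos'].round(2))
p,d,P,M,f,i=grab('wrist')
for o in vision.silhouettes('handle_a_mid','wrist')[:2]: print(o['score'],rect(P,o['mask']))
"
```

```text
[509.97612739 402.40141143]
pos [ 606.3 -355.5  165.8] rot [3.138e+00 2.000e-03 1.541e+00] w 29.3 F [-0.2  0.2 -0.8] t 45.9 j7 0.55
-> t [ 5.031 -0.789 -0.507] drz 2.132
[ 0.42  0.78  0.13  1.43 -0.11  0.93  0.55]
0.71 {'c': array([ 606.9, -343.2]), 'size': array([93.6, 28.6]), 'long_dir': np.float64(1.558), 'z': array([175.7, 181.5, 184. ]), 'n': 15588}
```

Emit:
{"fn": "jog_arm", "kwargs": {
  "steps": [
    {"translation": [0.05,0,-0.13],"dr": [0,0,0],"gripper": 0.9},
    {"translation": [0.15,0,-0.26],"dr": [0,0,0],"gripper": 0.9},
    {"translation": [0.28,-0.05,-0.4],"dr": [0,0,0],"gripper": 0.9},
    {"translation": [0.42,-0.05,-0.5],"dr": [0,0,0],"gripper": 0.9},
    {"translation": [0.56,-0.1,-0.5],"dr": [0,0,0],"gripper": 0.9},
    {"translation": [0.7,-0.1,-0.5],"dr": [0,0,0],"gripper": 0.9},
    {"translation": [0.85,-0.15,-0.5],"dr": [0,0,0],"gripper": 0.9},
    {"translation": [1,-0.16,-0.5],"dr": [0,0,0],"gripper": 0.9}
  ]
}}

```text
t: 47.0
position: [585.7, -202.3, 237.8]
tcp_rot: [-3.141, -0.0, 1.542]
wrist_force: [-0.2, 0.8, -0.2]
width: 29.9
gripper_force: 51.0
```

Emit:
{"fn": "jog_arm", "kwargs": {
  "steps": [
    {"translation": [0.13,-0.02,0],"dr": [0,0,0],"gripper": 0.9},
    {"translation": [0.26,-0.04,0],"dr": [0,0,0],"gripper": 0.9},
    {"translation": [0.39,-0.06,0],"dr": [0,0,0],"gripper": 0.9},
    {"translation": [0.52,-0.08,0],"dr": [0,0,0],"gripper": 0.9},
    {"translation": [0.65,-0.1,0],"dr": [0,0,0],"gripper": 0.9},
    {"translation": [0.78,-0.12,0],"dr": [0,0,0],"gripper": 0.9},
    {"translation": [0.9,-0.14,0],"dr": [0,0,0],"gripper": 0.9},
    {"translation": [1,-0.16,0],"dr": [0,0,0],"gripper": 0.9}
  ]
}}

```text
t: 48.0
position: [566.0, -52.2, 237.8]
tcp_rot: [-3.142, -0.0, 1.542]
wrist_force: [0.8, 0.8, -0.5]
width: 29.4
gripper_force: 51.0
```

Emit:
{"fn": "jog_arm", "kwargs": {
  "steps": [
    {"translation": [0.13,-0.02,0],"dr": [0,0,0],"gripper": 0.9},
    {"translation": [0.26,-0.04,0],"dr": [0,0,0],"gripper": 0.9},
    {"translation": [0.39,-0.06,0],"dr": [0,0,0],"gripper": 0.9},
    {"translation": [0.52,-0.08,0],"dr": [0,0,0],"gripper": 0.9},
    {"translation": [0.65,-0.1,0],"dr": [0,0,0],"gripper": 0.9},
    {"translation": [0.78,-0.12,0],"dr": [0,0,0],"gripper": 0.9},
    {"translation": [0.9,-0.14,0],"dr": [0,0,0],"gripper": 0.9},
    {"translation": [1,-0.16,0],"dr": [0,0,0],"gripper": 0.9}
  ]
}}

```text
t: 49.0
position: [546.3, 98.4, 237.8]
tcp_rot: [-3.142, -0.0, 1.542]
wrist_force: [0.1, 0.0, -0.1]
width: 30.2
gripper_force: 51.0
```

Emit:
{"fn": "jog_arm", "kwargs": {
  "steps": [
    {"translation": [0.13,-0.02,0],"dr": [0,0,0],"gripper": 0.9},
    {"translation": [0.26,-0.04,0],"dr": [0,0,0],"gripper": 0.9},
    {"translation": [0.39,-0.06,0],"dr": [0,0,0],"gripper": 0.9},
    {"translation": [0.52,-0.08,0],"dr": [0,0,0],"gripper": 0.9},
    {"translation": [0.65,-0.1,0],"dr": [0,0,0],"gripper": 0.9},
    {"translation": [0.78,-0.12,0],"dr": [0,0,0],"gripper": 0.9},
    {"translation": [0.9,-0.14,0],"dr": [0,0,0],"gripper": 0.9},
    {"translation": [1,-0.16,0],"dr": [0,0,0],"gripper": 0.9}
  ]
}}

```text
t: 50.0
position: [526.7, 249.1, 237.7]
tcp_rot: [-3.141, -0.0, 1.542]
wrist_force: [-0.1, -0.7, 0.0]
width: 29.5
gripper_force: 51.0
```

```bash
python3 -c "
from h import *
go(list(rk(45,0))+[200],YR-np.pi/2); go(list(rk(45,0))+[200],YR+np.pi/2);print(state()['joint_pos'].round(2))
"
```

```text
pos [526.7 249.1 237.7] rot [-3.141 -0.     1.542] w 29.5 F [-0.1 -0.7  0. ] t 50.0 j7 -0.43
-> t [ 1.018 -0.141  0.252] drz 2.133
pos [526.7 249.1 237.7] rot [-3.141 -0.     1.542] w 29.5 F [-0.1 -0.7  0. ] t 50.0 j7 -0.43
-> t [ 1.018 -0.141  0.252] drz -1.867
[-0.58  0.54  0.14  1.72 -0.09  0.9  -0.43]
```

Emit:
{"fn": "jog_arm", "kwargs": {
  "steps": [
    {"translation": [0.13,-0.02,0],"dr": [0,0,-0.13],"gripper": 0.9},
    {"translation": [0.26,-0.04,0],"dr": [0,0,-0.26],"gripper": 0.9},
    {"translation": [0.39,-0.06,0],"dr": [0,0,-0.4],"gripper": 0.9},
    {"translation": [0.52,-0.08,0],"dr": [0,0,-0.53],"gripper": 0.9},
    {"translation": [0.65,-0.1,0],"dr": [0,0,-0.66],"gripper": 0.9},
    {"translation": [0.78,-0.12,0],"dr": [0,0,-0.8],"gripper": 0.9},
    {"translation": [0.9,-0.14,0],"dr": [0,0,-0.93],"gripper": 0.9},
    {"translation": [1,-0.14,0],"dr": [0,0,-1],"gripper": 0.9}
  ]
}}

```text
t: 51.0
position: [510.0, 399.3, 237.7]
tcp_rot: [-3.141, -0.0, 2.329]
wrist_force: [-0.1, -0.5, -1.0]
width: 29.2
gripper_force: 51.1
```

Emit:
{"fn": "jog_arm", "kwargs": {
  "steps": [
    {"translation": [0,0,0],"dr": [0,0,-0.13],"gripper": 0.9},
    {"translation": [0,0,0],"dr": [0,0,-0.26],"gripper": 0.9},
    {"translation": [0,0,0.1],"dr": [0,0,-0.4],"gripper": 0.9},
    {"translation": [0,0,0.2],"dr": [0,0,-0.53],"gripper": 0.9},
    {"translation": [0,0,0.25],"dr": [0,0,-0.66],"gripper": 0.9},
    {"translation": [0,0,0.25],"dr": [0,0,-0.8],"gripper": 0.9},
    {"translation": [0,0,0.25],"dr": [0,0,-0.87],"gripper": 0.9},
    {"translation": [0,0,0.25],"dr": [0,0,-0.87],"gripper": 0.9}
  ]
}}

```text
t: 52.0
position: [510.7, 398.2, 200.2]
tcp_rot: [-3.141, 0.0, 3.009]
wrist_force: [-1.1, 0.1, -0.3]
width: 29.5
gripper_force: 51.1
```

```bash
python3 c.py w12 tray_mid; python3 -c "
from h import *
go(list(rk(45,0))+[108],YR+np.pi/2);print(state()['joint_pos'].round(2),tork(state()['position']))
p,d,P,M,f,i=grab('top'); save(p[220:340,100:340].repeat(3,0).repeat(3,1),'top5')
q=P.reshape(-1,3); r=tork(q)
k=(q[:,2]>85)&(q[:,2]<97)&(abs(r[:,1])<60)&(abs(r[:,0])<120)
print(cv2.minAreaRect(r[k].astype(np.float32)))
for o in vision.silhouettes('handle_a_mid','top')[:2]:
    re=rect(P,o['mask']); print(o['score'],re,tork(re['c']))
"
```

```text
pos [510.7 398.2 200.2] rot [-3.141  0.     3.009] w 29.5 F [-1.1  0.1 -0.3] t 52.0 j7 0.56
-> t [ 0.05  -1.676 -0.332] drz 2.0
[-0.55  0.68 -0.26  1.56  0.2   0.93  0.56]
[[0.13, 0.96, 0.26, 445.12], [0.99, -0.13, -0.04, 407.41], [-0.0, 0.27, -0.96, 335.68], [0.0, 0.0, 0.0, 1.0]]
tray_mid 0.88 [206. 232.] {'c': array([497.9, 342. ]), 'size': array([177.9,  91.4]), 'long_dir': np.float64(1.448), 'z': array([36.1, 37.8, 66.9]), 'n': 11024}
   rack coords [-16.5   3.9] ang 0.01
pos [510.5 398.3 200.2] rot [-3.141  0.     3.009] w 29.7 F [-0.6  0.1 -1.7] t 52.1 j7 0.56
-> t [0.007 0.027 0.615] drz 0.0
[-0.55  0.68 -0.26  1.56  0.2   0.93  0.56] [40.97211474 -1.10293156]
((-1.9739456176757812, 0.01659393310546875), (91.99844360351562, 191.28570556640625), 89.88529968261719)
0.78 {'c': array([510. , 392.9]), 'size': array([112.6,  23.6]), 'long_dir': np.float64(-0.153), 'z': array([207.1, 214.2, 218.4]), 'n': 418} [35.5859179  -1.28547549]
```

View pics/w12.png

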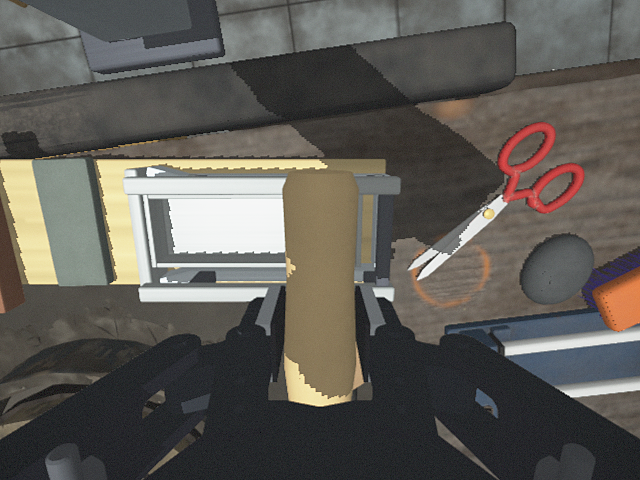

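Emit:
{"fn": "jog_arm", "kwargs": {
  "steps": [
    {"translation": [0.01,0.02,0.12],"dr": [0,0,0],"gripper": 0.9},
    {"translation": [0.01,0.025,0.24],"dr": [0,0,0],"gripper": 0.9},
    {"translation": [0.01,0.025,0.36],"dr": [0,0,0],"gripper": 0.9},
    {"translation": [0.01,0.025,0.46],"dr": [0,0,0],"gripper": 0.9},
    {"translation": [0.01,0.025,0.54],"dr": [0,0,0],"gripper": 0.9},
    {"translation": [0.01,0.025,0.6],"dr": [0,0,0],"gripper": 0.9},
    {"translation": [0.01,0.025,0.62],"dr": [0,0,0],"gripper": 0.9},
    {"translation": [0.01,0.025,0.628],"dr": [0,0,0],"gripper": 0.9}
  ]
}}

```text
t: 53.2
position: [509.5, 402.4, 106.3]
tcp_rot: [3.141, 0.0, 3.01]
wrist_force: [0.1, 0.8, 0.0]
width: 29.3
gripper_force: 51.1
```

Emit:
{"fn": "jog_arm", "kwargs": {
  "steps": [
    {"translation": [0,0,0],"dr": [0,0,0],"gripper": 0.9},
    {"translation": [0,0,0],"dr": [0,0,0],"gripper": 0.55},
    {"translation": [0,0,0],"dr": [0,0,0],"gripper": 0.45},
    {"translation": [0,0,0],"dr": [0,0,0],"gripper": 0.45},
    {"translation": [0,0,-0.15],"dr": [0,0,0],"gripper": 0.45},
    {"translation": [0,0,-0.35],"dr": [0,0,0],"gripper": 0.45},
    {"translation": [0,0,-0.6],"dr": [0,0,0],"gripper": 0.45},
    {"translation": [0,0,-0.9],"dr": [0,0,0],"gripper": 0.45}
  ]
}}

```text
t: 54.2
position: [508.9, 401.8, 241.7]
tcp_rot: [-3.14, -0.001, 3.01]
wrist_force: [-0.1, -0.5, 0.2]
width: 46.8
gripper_force: 0.0
```

```bash
python3 c.py w13 handle_a_mid; python3 -c "
from h import *
go([545,-355,240],1.497)"
```

```text
pos [508.9 401.8 241.7] rot [-3.14e+00 -1.00e-03  3.01e+00] w 46.8 F [-0.1 -0.5  0.2] t 54.2 j7 0.57
-> t [ 0.038 -1.698 -0.053] drz 2.002
[-0.55  0.64 -0.27  1.51  0.19  1.02  0.57]
[[0.13, 0.96, 0.26, 443.51], [0.99, -0.12, -0.04, 411.04], [-0.0, 0.26, -0.96, 377.33], [0.0, 0.0, 0.0, 1.0]]
handle_a_mid 0.65 [323. 229.] {'c': array([510.3, 403. ]), 'size': array([116.5,  29.1]), 'long_dir': np.float64(-0.163), 'z': array([114.8, 120.4, 123. ]), 'n': 4970}
   rack coords [45.6 -0.2] ang -1.601
handle_a_mid 0.26 [ 99. 214.] {'c': array([480.2, 191.6]), 'size': array([107.9,  45.5]), 'long_dir': np.float64(-0.124), 'z': array([41.8, 45.9, 47.2]), 'n': 5539}
   rack coords [-167.9    1.5] ang -1.562
pos [511.6 404.6 246.8] rot [3.134 0.007 3.01 ] w 46.8 F [0.8 0.5 0.3] t 54.3 j7 0.57
-> t [-0.885 -4.991  0.012] drz 1.926
```

Emit:
{"fn": "jog_arm", "kwargs": {
  "steps": [
    {"translation": [-0.02,-0.15,0],"dr": [0,0,0],"gripper": 0.45},
    {"translation": [-0.05,-0.3,0],"dr": [0,0,0],"gripper": 0.45},
    {"translation": [-0.08,-0.5,0],"dr": [0,0,0],"gripper": 0.45},
    {"translation": [-0.1,-0.65,0],"dr": [0,0,0],"gripper": 0.45},
    {"translation": [-0.13,-0.8,0],"dr": [0,0,0],"gripper": 0.45},
    {"translation": [-0.15,-0.95,0],"dr": [0,0,0],"gripper": 0.45},
    {"translation": [-0.17,-1,0],"dr": [0,0,0],"gripper": 0.45},
    {"translation": [-0.17,-1,0],"dr": [0,0,0],"gripper": 0.45}
  ]
}}

```text
t: 55.3
position: [515.4, 249.9, 241.2]
tcp_rot: [3.141, 0.0, 3.009]
wrist_force: [-0.5, 0.8, 0.9]
width: 46.9
gripper_force: 0.0
```

Emit:
{"fn": "jog_arm", "kwargs": {
  "steps": [
    {"translation": [-0.02,-0.15,0],"dr": [0,0,0],"gripper": 0.45},
    {"translation": [-0.05,-0.3,0],"dr": [0,0,0],"gripper": 0.45},
    {"translation": [-0.08,-0.5,0],"dr": [0,0,0],"gripper": 0.45},
    {"translation": [-0.1,-0.65,0],"dr": [0,0,0],"gripper": 0.45},
    {"translation": [-0.13,-0.8,0],"dr": [0,0,0],"gripper": 0.45},
    {"translation": [-0.15,-0.95,0],"dr": [0,0,0],"gripper": 0.45},
    {"translation": [-0.17,-1,0],"dr": [0,0,0],"gripper": 0.45},
    {"translation": [-0.17,-1,0],"dr": [0,0,0],"gripper": 0.45}
  ]
}}

```text
t: 56.3
position: [521.0, 98.9, 241.1]
tcp_rot: [3.141, 0.0, 3.01]
wrist_force: [-0.5, 0.8, 0.1]
width: 46.9
gripper_force: 0.0
```

Emit:
{"fn": "jog_arm", "kwargs": {
  "steps": [
    {"translation": [-0.02,-0.15,0],"dr": [0,0,0],"gripper": 0.45},
    {"translation": [-0.05,-0.3,0],"dr": [0,0,0],"gripper": 0.45},
    {"translation": [-0.08,-0.5,0],"dr": [0,0,0],"gripper": 0.45},
    {"translation": [-0.1,-0.65,0],"dr": [0,0,0],"gripper": 0.45},
    {"translation": [-0.13,-0.8,0],"dr": [0,0,0],"gripper": 0.45},
    {"translation": [-0.15,-0.95,0],"dr": [0,0,0],"gripper": 0.45},
    {"translation": [-0.17,-1,0],"dr": [0,0,0],"gripper": 0.45},
    {"translation": [-0.17,-1,0],"dr": [0,0,0],"gripper": 0.45}
  ]
}}

```text
t: 57.3
position: [526.7, -52.9, 241.1]
tcp_rot: [3.141, 0.0, 3.011]
wrist_force: [-0.2, -0.6, -0.6]
width: 47.1
gripper_force: 0.0
```

Emit:
{"fn": "jog_arm", "kwargs": {
  "steps": [
    {"translation": [-0.02,-0.15,0],"dr": [0,0,0],"gripper": 0.45},
    {"translation": [-0.05,-0.3,0],"dr": [0,0,0],"gripper": 0.45},
    {"translation": [-0.08,-0.5,0],"dr": [0,0,0],"gripper": 0.45},
    {"translation": [-0.1,-0.65,0],"dr": [0,0,0],"gripper": 0.45},
    {"translation": [-0.13,-0.8,0],"dr": [0,0,0],"gripper": 0.45},
    {"translation": [-0.15,-0.95,0],"dr": [0,0,0],"gripper": 0.45},
    {"translation": [-0.17,-1,0],"dr": [0,0,0],"gripper": 0.45},
    {"translation": [-0.17,-1,0],"dr": [0,0,0],"gripper": 0.45}
  ]
}}

```text
t: 58.3
position: [532.3, -204.9, 241.0]
tcp_rot: [3.141, 0.0, 3.011]
wrist_force: [-1.6, 0.2, -0.7]
width: 47.4
gripper_force: 0.0
```

Emit:
{"fn": "jog_arm", "kwargs": {
  "steps": [
    {"translation": [-0.02,-0.15,0],"dr": [0,0,0.13],"gripper": 0.45},
    {"translation": [-0.05,-0.3,0],"dr": [0,0,0.26],"gripper": 0.45},
    {"translation": [-0.08,-0.5,0],"dr": [0,0,0.4],"gripper": 0.45},
    {"translation": [-0.1,-0.65,0],"dr": [0,0,0.53],"gripper": 0.45},
    {"translation": [-0.13,-0.8,0],"dr": [0,0,0.66],"gripper": 0.45},
    {"translation": [-0.15,-0.95,0],"dr": [0,0,0.8],"gripper": 0.45},
    {"translation": [-0.17,-1,0],"dr": [0,0,0.93],"gripper": 0.45},
    {"translation": [-0.17,-1,0],"dr": [0,0,1],"gripper": 0.45}
  ]
}}

```text
t: 59.3
position: [538.3, -356.8, 240.8]
tcp_rot: [3.141, -0.001, 2.224]
wrist_force: [-0.4, 0.8, 0.1]
width: 47.3
gripper_force: 0.0
```

Emit:
{"fn": "jog_arm", "kwargs": {
  "steps": [
    {"translation": [0,0,0],"dr": [0,0,0.13],"gripper": 0.45},
    {"translation": [0,0,0],"dr": [0,0,0.26],"gripper": 0.45},
    {"translation": [0,0,0],"dr": [0,0,0.4],"gripper": 0.45},
    {"translation": [0,0,0],"dr": [0,0,0.53],"gripper": 0.45},
    {"translation": [0,0,0],"dr": [0,0,0.66],"gripper": 0.45},
    {"translation": [0,0,0],"dr": [0,0,0.8],"gripper": 0.45},
    {"translation": [0,0,0],"dr": [0,0,0.92],"gripper": 0.45},
    {"translation": [0,0,0],"dr": [0,0,0.92],"gripper": 0.45}
  ]
}}

```text
t: 60.3
position: [538.4, -355.9, 240.9]
tcp_rot: [-3.142, -0.001, 1.506]
wrist_force: [-0.2, -0.4, -1.2]
width: 47.1
gripper_force: 0.0
```

```bash
python3 c.py w14 handle_b_mid; python3 -c "
from h import *
go([545,-350,140],1.497)
p,d,P,M,f,i=grab('wrist')
# clearance profile: along handle b, points above 12mm other than handle
x,y,z=[P[...,k] for k in range(3)]
for yy in range(-430,-290,10):
    print(yy,[ (int(np.nanpercentile(z[(abs(y-yy)<5)&(abs(x-xx)<3)],95)) if ((abs(y-yy)<5)&(abs(x-xx)<3)).sum()>3 else -99) for xx in range(490,602,6)])
"
```

```text
pos [ 538.4 -355.9  240.9] rot [-3.142e+00 -1.000e-03  1.506e+00] w 47.1 F [-0.2 -0.4 -1.2] t 60.3 j7 0.58
-> t [ 3.336 -0.675 -0.056] drz 0.087
[ 0.44  0.63  0.17  1.53 -0.12  1.    0.58]
[[1.0, -0.06, -0.02, 543.49], [-0.06, -0.96, -0.26, -288.98], [0.0, 0.26, -0.96, 376.54], [0.0, 0.0, 0.0, 1.0]]
handle_b_mid 0.76 [331. 210.] {'c': array([ 547.2, -363.6]), 'size': array([127.7,  28.4]), 'long_dir': np.float64(1.485), 'z': array([24.7, 30.4, 33.1]), 'n': 2639}
   rack coords [-709.3 -138.6] ang 0.047
pos [ 538.1 -356.7  241. ] rot [ 3.142e+00 -1.000e-03  1.505e+00] w 46.9 F [0.5 0.6 0.4] t 60.4 j7 0.58
-> t [0.047 0.043 0.673] drz 0.011
-430 [43, 42, 41, 40, 40, 40, -99, -99, 30, 30, 28, 1, 2, 2, 2, 2, 2, 2, 2]
-420 [45, 45, 44, 44, 43, 42, 41, 41, 40, 31, 29, 25, 2, 2, 2, 2, 2, 2, 2]
-410 [45, 45, 44, 44, 42, 41, 40, 40, 41, 37, 31, 27, 2, 2, 2, 2, 1, 2, 2]
-400 [41, 42, 42, 42, 40, 41, 41, 40, 40, 40, 32, 29, 1, 1, 2, 2, 2, 2, 2]
-390 [45, 43, 42, 41, 41, 41, 41, 40, 40, 40, 33, 30, 23, 2, 2, 2, 2, 2, 2]
-380 [52, 50, 48, 46, 43, 42, 41, 41, 41, 39, 34, 31, 25, 1, 2, 2, 2, 1, 2]
-370 [305, 293, 54, 51, 271, 48, 46, 43, 41, 34, 33, 31, 273, 2, 289, 294, 310, 301, 294]
-360 [313, 295, 290, 51, 274, 50, 48, 47, 31, 33, 33, 31, 274, 2, 290, 292, 315, 320, 1]
-350 [321, 294, 290, 324, 278, 43, 316, 326, 327, 327, 325, 311, 327, 327, 292, 292, 326, 327, 324]
-340 [327, 301, 287, 326, 326, 333, 334, 334, 328, 328, 335, 334, 332, 315, 283, 2, 2, 2, 2]
-330 [47, 45, 42, 41, 41, 335, 335, 2, 28, 32, 32, 32, 28, 2, 2, 2, 2, 2, 1]
-320 [55, 52, 49, 46, 43, 41, 2, 1, 27, 32, 33, 32, 29, 21, 2, 2, 2, 2, 2]
-310 [61, 58, 55, 51, 48, 44, 2, 2, 27, 31, 33, 33, 30, 23, 1, 1, 2, 1, 2]
-300 [63, 60, 57, 54, 50, 46, 1, 2, 24, 29, 31, 31, 28, 7, 2, 2, 2, 2, 2]
```

View pics/w14.png

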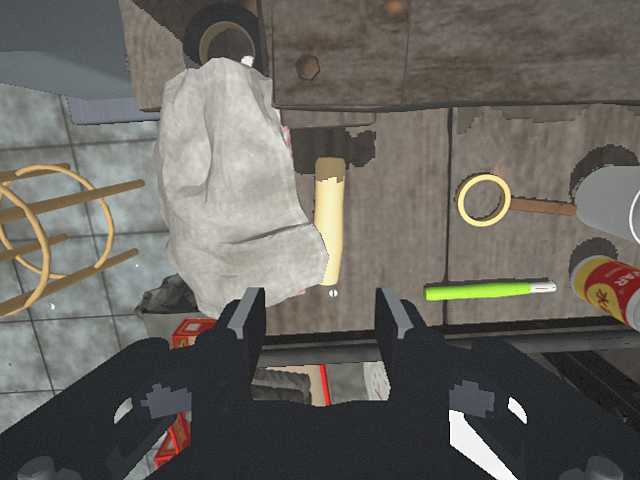

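The towel overlaps handle b's near end: its edge runs from about (285,165) to (327,260), and the handle's far end at (330,165) is free. I'll grip that far end, shift the handle right clear of the towel, then regrip at the middle.

Emit:
{"fn": "jog_arm", "kwargs": {
  "steps": [
    {"translation": [0.1,0.03,0],"dr": [0,0,0],"gripper": 0.45},
    {"translation": [0.2,0.06,0],"dr": [0,0,0],"gripper": 0.45},
    {"translation": [0.3,0.092,0.2],"dr": [0,0,0],"gripper": 0.45},
    {"translation": [0.372,0.092,0.4],"dr": [0,0,0],"gripper": 0.45},
    {"translation": [0.372,0.092,0.6],"dr": [0,0,0],"gripper": 0.45},
    {"translation": [0.372,0.092,0.8],"dr": [0,0,0],"gripper": 0.45},
    {"translation": [0.372,0.092,1],"dr": [0,0,0],"gripper": 0.45},
    {"translation": [0.372,0.092,1],"dr": [0,0,0],"gripper": 0.45}
  ]
}}

```text
t: 61.45
position: [554.0, -300.8, 89.0]
tcp_rot: [-3.137, -0.003, 1.504]
wrist_force: [-0.7, -0.0, 0.6]
width: 46.8
gripper_force: 0.0
```

```bash
python3 c.py w15 handle_b_mid; python3 -c "
from h import *
go([555.5,-302,14],1.49)
p,d,P,M,f,i=grab('wrist')
x,y,z=[P[...,k] for k in range(3)]
for yy in range(-380,-280,8):
    print(yy,[ (int(np.nanpercentile(z[(abs(y-yy)<4)&(abs(x-xx)<2)],95)) if ((abs(y-yy)<4)&(abs(x-xx)<2)).sum()>3 else -99) for xx in range(510,584,4)])
"
```

```text
pos [ 554.  -300.8   89. ] rot [-3.137e+00 -3.000e-03  1.504e+00] w 46.8 F [-0.7 -0.   0.6] t 61.5 j7 0.52
-> t [ 2.964 -0.765 -1.062] drz 0.084
[ 0.37  0.79  0.14  1.69 -0.16  0.67  0.52]
[[1.0, -0.06, -0.02, 559.8], [-0.07, -0.96, -0.26, -234.16], [-0.0, 0.26, -0.96, 224.69], [0.0, 0.0, 0.0, 1.0]]
handle_b_mid 0.71 [316. 325.] {'c': array([ 548.2, -347.6]), 'size': array([98.3, 29.1]), 'long_dir': np.float64(1.492), 'z': array([23.1, 30.4, 33.1]), 'n': 5933}
   rack coords [-693.3 -137.5] ang 0.054
pos [ 555.8 -302.7   91.8] rot [ 3.141 -0.     1.503] w 46.8 F [-1.  -0.7  1.3] t 61.5 j7 0.52
-> t [ 0.004 -0.003  0.518] drz 0.017
-380 [43, 42, 41, 41, 41, 41, 40, 40, 40, 34, 33, 32, 29, 23, 2, 1, 1, 1, 2]
-372 [49, 48, 46, 45, 43, 42, 42, 41, 34, 33, 33, 32, 29, 24, 1, 2, 2, 2, 2]
-364 [-99, 50, 50, 49, 48, 47, 45, 40, 33, 33, 33, 31, 29, 25, 1, 2, 2, 2, 1]
-356 [-99, 46, 48, 47, 47, 47, 42, 30, 32, 33, 32, 32, 29, 25, 2, 2, 1, 1, 2]
-348 [-99, 1, 43, 43, 41, 1, 24, 29, 31, 32, 32, 31, 29, 26, 1, 2, 2, 1, 2]
-340 [-99, -99, 1, 43, 2, 2, 22, 28, 30, 32, 32, 32, 29, 26, 2, 1, 2, 1, 1]
-332 [-99, -99, 1, 2, 1, 2, 20, 27, 30, 32, 32, 32, 31, 27, 19, 1, 2, 1, 1]
-324 [-99, 1, 1, 1, 1, 2, 2, 27, 30, 32, 32, 32, 31, 29, 23, 1, 1, 1, 2]
-316 [56, 19, 2, 1, 1, 2, 51, 26, 30, 32, 33, 33, 31, 29, 25, 2, 1, 123, 1]
-308 [157, 142, 141, 1, 1, 124, 124, 26, 30, 32, 32, 33, 32, 30, 26, 1, 1, 124, 125]
-300 [160, 143, 141, 140, 1, 127, 125, 22, 27, 30, 31, 31, 30, 28, 23, 2, 1, 122, 127]
-292 [176, 145, 141, 140, 177, 177, 178, 1, 162, 172, 177, 177, 178, 178, 177, 168, 158, 168, 178]
-284 [177, 146, 1, 140, 145, 164, 174, 184, 185, 185, 186, 1, 1, 1, 185, 185, 185, 184, 174]
```

View pics/w15.png

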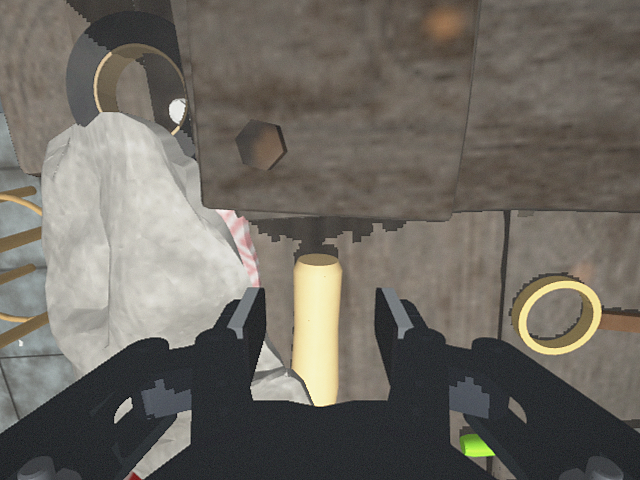

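```bash
python3 -c "
from h import *
p,d,P,M,f,i=grab('wrist')
for u in (250,320,420):
    print(u,[(v,P[v,u].round(0).tolist()) for v in range(190,245,6)])
"
```

```text
250 [(190, [533.0, -251.0, 87.0]), (196, [533.0, -253.0, 88.0]), (202, [532.0, -256.0, 86.0]), (208, [520.0, -267.0, 31.0]), (214, [520.0, -271.0, 29.0]), (220, [513.0, -280.0, 1.0]), (226, [513.0, -284.0, 0.0]), (232, [512.0, -288.0, 0.0]), (238, [512.0, -292.0, 1.0]), (244, [516.0, -291.0, 20.0])]
320 [(190, [561.0, -252.0, 93.0]), (196, [560.0, -254.0, 93.0]), (202, [560.0, -257.0, 92.0]), (208, [560.0, -259.0, 90.0]), (214, [559.0, -279.0, 1.0]), (220, [559.0, -283.0, -1.0]), (226, [559.0, -287.0, 1.0]), (232, [558.0, -290.0, 2.0]), (238, [558.0, -295.0, 1.0]), (244, [558.0, -299.0, 1.0])]
420 [(190, [597.0, -254.0, 98.0]), (196, [597.0, -256.0, 99.0]), (202, [597.0, -258.0, 99.0]), (208, [597.0, -261.0, 98.0]), (214, [624.0, -283.0, 2.0]), (220, [624.0, -287.0, 1.0]), (226, [624.0, -291.0, 0.0]), (232, [624.0, -295.0, 1.0]), (238, [624.0, -299.0, 1.0]), (244, [624.0, -303.0, 1.0])]
```

Emit:
{"fn": "jog_arm", "kwargs": {
  "steps": [
    {"translation": [-0.05,0,0],"dr": [0,0,0],"gripper": 0.45},
    {"translation": [-0.1,0,0],"dr": [0,0,0],"gripper": 0.45},
    {"translation": [-0.1,0,0.06],"dr": [0,0,0],"gripper": 0.45},
    {"translation": [-0.1,0,0.12],"dr": [0,0,0],"gripper": 0.45},
    {"translation": [-0.1,0,0.18],"dr": [0,0,0],"gripper": 0.45},
    {"translation": [-0.1,0,0.24],"dr": [0,0,0],"gripper": 0.45},
    {"translation": [-0.1,0,0.3],"dr": [0,0,0],"gripper": 0.45},
    {"translation": [-0.1,0,0.36],"dr": [0,0,0],"gripper": 0.45}
  ]
}}

```text
t: 62.65
position: [554.0, -318.2, 36.4]
tcp_rot: [-3.141, -0.0, 1.502]
wrist_force: [-0.4, -0.2, -0.7]
width: 46.9
gripper_force: 0.0
```

Emit:
{"fn": "jog_arm", "kwargs": {
  "steps": [
    {"translation": [0,0,0.02],"dr": [0,0,0],"gripper": 0.45},
    {"translation": [0,0,0.04],"dr": [0,0,0],"gripper": 0.45},
    {"translation": [0,0,0.06],"dr": [0,0,0],"gripper": 0.45},
    {"translation": [0,0,0.08],"dr": [0,0,0],"gripper": 0.45},
    {"translation": [0,0,0.1],"dr": [0,0,0],"gripper": 0.45},
    {"translation": [0,0,0.12],"dr": [0,0,0],"gripper": 0.45},
    {"translation": [0,0,0.14],"dr": [0,0,0],"gripper": 0.45},
    {"translation": [0,0,0.155],"dr": [0,0,0],"gripper": 0.45}
  ]
}}

```text
t: 63.65
position: [554.0, -318.2, 13.6]
tcp_rot: [-3.141, -0.0, 1.502]
wrist_force: [-0.7, -0.1, -0.6]
width: 47.2
gripper_force: 0.0
```

Emit:
{"fn": "jog_arm", "kwargs": {
  "steps": [
    {"translation": [0,0,0],"dr": [0,0,0],"gripper": 0.9},
    {"translation": [0,0,0],"dr": [0,0,0],"gripper": 0.9},
    {"translation": [0,0,0],"dr": [0,0,0],"gripper": 0.9},
    {"translation": [0,0.03,0],"dr": [0,0,0],"gripper": 0.9},
    {"translation": [0,0.08,-0.005],"dr": [0,0,0],"gripper": 0.9},
    {"translation": [0,0.13,-0.005],"dr": [0,0,0],"gripper": 0.9},
    {"translation": [0,0.18,-0.005],"dr": [0,0,0],"gripper": 0.9},
    {"translation": [0,0.23,-0.005],"dr": [0,0,0],"gripper": 0.9}
  ],
  "squeeze": 50
}}

```text
t: 64.65
position: [589.1, -320.6, 14.5]
tcp_rot: [3.142, -0.0, 1.502]
wrist_force: [-1.1, 0.1, -0.8]
width: 32.5
gripper_force: 49.1
```

Emit:
{"fn": "jog_arm", "kwargs": {
  "steps": [
    {"translation": [0,0.05,0],"dr": [0,0,0],"gripper": 0.9},
    {"translation": [0,0.05,0.005],"dr": [0,0,0],"gripper": 0.9},
    {"translation": [0,0.05,0.005],"dr": [0,0,0],"gripper": 0.4},
    {"translation": [0,0.05,0],"dr": [0,0,0],"gripper": 0.4},
    {"translation": [0,0.05,-0.15],"dr": [0,0,0],"gripper": 0.4},
    {"translation": [0,0.05,-0.35],"dr": [0,0,0],"gripper": 0.4},
    {"translation": [-0.15,0.05,-0.5],"dr": [0,0,0],"gripper": 0.4},
    {"translation": [-0.27,0.05,-0.5],"dr": [0,0,0],"gripper": 0.4}
  ]
}}

```text
t: 65.65
position: [594.7, -363.8, 93.5]
tcp_rot: [3.136, 0.003, 1.502]
wrist_force: [0.3, -0.0, -1.2]
width: 51.1
gripper_force: 0.0
```

```bash
python3 c.py w16 handle_b_mid; python3 -c "
from h import *
go([590,-363,12.5],1.49)"
```

```text
pos [ 594.7 -363.8   93.5] rot [3.136e+00 3.000e-03 1.502e+00] w 51.1 F [ 0.3 -0.  -1.2] t 65.7 j7 0.56
-> t [ 3.357 -1.06  -1.06 ] drz 0.082
[ 0.43  0.86  0.14  1.5  -0.15  0.79  0.56]
[[1.0, -0.07, -0.01, 599.39], [-0.07, -0.96, -0.27, -296.26], [0.01, 0.27, -0.96, 228.83], [0.0, 0.0, 0.0, 1.0]]
handle_b_mid 0.91 [313. 255.] {'c': array([ 591.1, -366.9]), 'size': array([129.1,  30.5]), 'long_dir': np.float64(1.465), 'z': array([24.4, 30.4, 33.1]), 'n': 9100}
   rack coords [-706.7 -182.6] ang 0.027
pos [ 591.9 -365.2   90.4] rot [3.141e+00 3.000e-03 1.498e+00] w 51.2 F [-0.3 -0.1 -1.7] t 65.8 j7 0.56
-> t [ 0.015 -0.014  0.519] drz 0.011
```

View pics/w16.png

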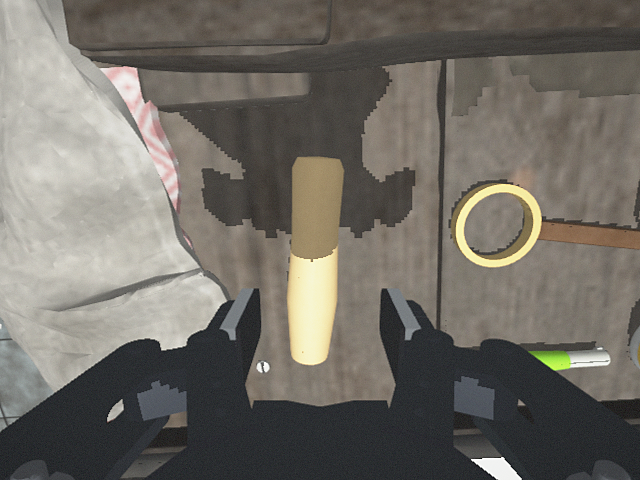

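Emit:
{"fn": "jog_arm", "kwargs": {
  "steps": [
    {"translation": [-0.012,0,0.13],"dr": [0,0,0.04],"gripper": 0.45},
    {"translation": [-0.012,0,0.26],"dr": [0,0,0.04],"gripper": 0.45},
    {"translation": [-0.012,0,0.39],"dr": [0,0,0.04],"gripper": 0.45},
    {"translation": [-0.012,0,0.51],"dr": [0,0,0.04],"gripper": 0.45},
    {"translation": [-0.012,0,0.51],"dr": [0,0,0.04],"gripper": 0.45},
    {"translation": [-0.012,0,0.51],"dr": [0,0,0.04],"gripper": 0.9},
    {"translation": [-0.012,0,0.51],"dr": [0,0,0.04],"gripper": 0.9},
    {"translation": [-0.012,0,0.51],"dr": [0,0,0.04],"gripper": 0.9}
  ],
  "squeeze": 50
}}

```text
t: 66.75
position: [593.4, -363.5, 13.8]
tcp_rot: [3.141, 0.0, 1.471]
wrist_force: [-0.1, -1.1, -0.0]
width: 31.8
gripper_force: 49.7
```

Emit:
{"fn": "jog_arm", "kwargs": {
  "steps": [
    {"translation": [0,0,-0.1],"dr": [0,0,0],"gripper": 0.9},
    {"translation": [0,0,-0.2],"dr": [0,0,0],"gripper": 0.9},
    {"translation": [0,0,-0.35],"dr": [0,0,0],"gripper": 0.9},
    {"translation": [0,0,-0.5],"dr": [0,0,0],"gripper": 0.9},
    {"translation": [0,0,-0.65],"dr": [0,0,0],"gripper": 0.9},
    {"translation": [0,0,-0.8],"dr": [0,0,0],"gripper": 0.9},
    {"translation": [0,0,-0.95],"dr": [0,0,0],"gripper": 0.9},
    {"translation": [0,0,-1],"dr": [0,0,0],"gripper": 0.9}
  ]
}}

```text
t: 67.75
position: [594.0, -364.1, 166.3]
tcp_rot: [3.138, 0.002, 1.471]
wrist_force: [0.8, -1.2, -0.6]
width: 31.8
gripper_force: 49.7
```

```bash
python3 -c "
from h import *
go(list(rk(-45,0))+[240],YR+np.pi/2)
p,d,P,M,f,i=grab('wrist')
for o in vision.silhouettes('handle_b_mid','wrist')[:1]: print(o['score'],rect(P,o['mask']))
"
```

```text
pos [ 594.  -364.1  166.3] rot [3.138e+00 2.000e-03 1.471e+00] w 31.8 F [ 0.8 -1.2 -0.6] t 67.8 j7 0.53
-> t [ 4.428 -1.086 -0.504] drz -1.958
0.71 {'c': array([ 595.8, -350.3]), 'size': array([94.2, 30.6]), 'long_dir': np.float64(1.476), 'z': array([177.1, 183.5, 186.1]), 'n': 17346}
```

Emit:
{"fn": "jog_arm", "kwargs": {
  "steps": [
    {"translation": [0.05,0,-0.13],"dr": [0,0,0],"gripper": 0.9},
    {"translation": [0.15,0,-0.26],"dr": [0,0,0],"gripper": 0.9},
    {"translation": [0.28,-0.05,-0.4],"dr": [0,0,0],"gripper": 0.9},
    {"translation": [0.42,-0.1,-0.5],"dr": [0,0,0],"gripper": 0.9},
    {"translation": [0.56,-0.14,-0.5],"dr": [0,0,0],"gripper": 0.9},
    {"translation": [0.7,-0.18,-0.5],"dr": [0,0,0],"gripper": 0.9},
    {"translation": [0.85,-0.22,-0.5],"dr": [0,0,0],"gripper": 0.9},
    {"translation": [1,-0.25,-0.5],"dr": [0,0,0],"gripper": 0.9}
  ]
}}

```text
t: 68.85
position: [570.3, -208.5, 238.0]
tcp_rot: [-3.141, -0.0, 1.471]
wrist_force: [0.0, 0.3, -0.0]
width: 31.5
gripper_force: 49.7
```

Emit:
{"fn": "jog_arm", "kwargs": {
  "steps": [
    {"translation": [0.13,-0.03,0],"dr": [0,0,0],"gripper": 0.9},
    {"translation": [0.26,-0.06,0],"dr": [0,0,0],"gripper": 0.9},
    {"translation": [0.39,-0.1,0],"dr": [0,0,0],"gripper": 0.9},
    {"translation": [0.52,-0.13,0],"dr": [0,0,0],"gripper": 0.9},
    {"translation": [0.65,-0.16,0],"dr": [0,0,0],"gripper": 0.9},
    {"translation": [0.78,-0.2,0],"dr": [0,0,0],"gripper": 0.9},
    {"translation": [0.9,-0.23,0],"dr": [0,0,0],"gripper": 0.9},
    {"translation": [1,-0.25,0],"dr": [0,0,0],"gripper": 0.9}
  ]
}}

```text
t: 69.85
position: [548.2, -56.0, 238.1]
tcp_rot: [3.142, -0.0, 1.471]
wrist_force: [0.6, 0.8, -0.0]
width: 31.6
gripper_force: 49.7
```

Emit:
{"fn": "jog_arm", "kwargs": {
  "steps": [
    {"translation": [0.13,-0.03,0],"dr": [0,0,0],"gripper": 0.9},
    {"translation": [0.26,-0.06,0],"dr": [0,0,0],"gripper": 0.9},
    {"translation": [0.39,-0.1,0],"dr": [0,0,0],"gripper": 0.9},
    {"translation": [0.52,-0.13,0],"dr": [0,0,0],"gripper": 0.9},
    {"translation": [0.65,-0.16,0],"dr": [0,0,0],"gripper": 0.9},
    {"translation": [0.78,-0.2,0],"dr": [0,0,0],"gripper": 0.9},
    {"translation": [0.9,-0.23,0],"dr": [0,0,0],"gripper": 0.9},
    {"translation": [1,-0.25,0],"dr": [0,0,0],"gripper": 0.9}
  ]
}}

```text
t: 70.85
position: [525.8, 97.0, 238.1]
tcp_rot: [3.142, -0.0, 1.471]
wrist_force: [-0.4, -0.1, -1.3]
width: 32.0
gripper_force: 49.7
```

Emit:
{"fn": "jog_arm", "kwargs": {
  "steps": [
    {"translation": [0.13,-0.03,0],"dr": [0,0,0],"gripper": 0.9},
    {"translation": [0.26,-0.06,0],"dr": [0,0,0],"gripper": 0.9},
    {"translation": [0.39,-0.1,0],"dr": [0,0,0],"gripper": 0.9},
    {"translation": [0.52,-0.13,0],"dr": [0,0,0],"gripper": 0.9},
    {"translation": [0.65,-0.16,0],"dr": [0,0,0],"gripper": 0.9},
    {"translation": [0.78,-0.2,0],"dr": [0,0,0],"gripper": 0.9},
    {"translation": [0.9,-0.23,0],"dr": [0,0,0],"gripper": 0.9},
    {"translation": [1,-0.25,0],"dr": [0,0,0],"gripper": 0.9}
  ]
}}

```text
t: 71.85
position: [503.4, 250.0, 238.1]
tcp_rot: [-3.142, -0.0, 1.471]
wrist_force: [0.3, -0.1, -0.3]
width: 31.9
gripper_force: 49.7
```

Emit:
{"fn": "jog_arm", "kwargs": {
  "steps": [
    {"translation": [0.13,-0.03,0],"dr": [0,0,-0.13],"gripper": 0.9},
    {"translation": [0.26,-0.06,0],"dr": [0,0,-0.26],"gripper": 0.9},
    {"translation": [0.39,-0.09,0],"dr": [0,0,-0.4],"gripper": 0.9},
    {"translation": [0.43,-0.09,0],"dr": [0,0,-0.53],"gripper": 0.9},
    {"translation": [0.43,-0.09,0],"dr": [0,0,-0.66],"gripper": 0.9},
    {"translation": [0.43,-0.09,0],"dr": [0,0,-0.8],"gripper": 0.9},
    {"translation": [0.43,-0.09,0],"dr": [0,0,-0.93],"gripper": 0.9},
    {"translation": [0.43,-0.09,0],"dr": [0,0,-1],"gripper": 0.9}
  ]
}}

```text
t: 72.85
position: [496.8, 314.2, 238.0]
tcp_rot: [-3.141, 0.0, 2.258]
wrist_force: [-0.3, 0.1, 0.4]
width: 31.8
gripper_force: 49.8
```

Emit:
{"fn": "jog_arm", "kwargs": {
  "steps": [
    {"translation": [0,0,0],"dr": [0,0,-0.13],"gripper": 0.9},
    {"translation": [0,0,0],"dr": [0,0,-0.26],"gripper": 0.9},
    {"translation": [0,0,0.1],"dr": [0,0,-0.4],"gripper": 0.9},
    {"translation": [0,0,0.2],"dr": [0,0,-0.53],"gripper": 0.9},
    {"translation": [0,0,0.25],"dr": [0,0,-0.66],"gripper": 0.9},
    {"translation": [0,0,0.25],"dr": [0,0,-0.8],"gripper": 0.9},
    {"translation": [0,0,0.25],"dr": [0,0,-0.95],"gripper": 0.9},
    {"translation": [0,0,0.25],"dr": [0,0,-0.95],"gripper": 0.9}
  ]
}}

```text
t: 73.85
position: [496.9, 314.1, 200.5]
tcp_rot: [-3.142, -0.0, 3.0]
wrist_force: [0.7, 0.5, 0.5]
width: 31.6
gripper_force: 49.8
```

```bash
python3 c.py w17 handle_a_mid tray_mid; python3 -c "
from h import *
go(list(rk(-45,3))+[107],YR+np.pi/2)
p,d,P,M,f,i=grab('top')
for o in vision.silhouettes('handle_b_mid','top')[:2]:
    re=rect(P,o['mask']); print(o['score'],re,tork(re['c']))
"
```

```text
pos [496.9 314.1 200.5] rot [-3.142 -0.     3.   ] w 31.6 F [0.7 0.5 0.5] t 73.8 j7 0.64
-> t [ 0.023 -1.109 -0.33 ] drz 1.99
[-0.45  0.59 -0.25  1.73  0.19  0.84  0.64]
[[0.14, 0.95, 0.26, 431.4], [0.99, -0.13, -0.04, 323.89], [-0.0, 0.27, -0.96, 336.0], [0.0, 0.0, 0.0, 1.0]]
handle_a_mid 0.79 [455. 243.] {'c': array([509.9, 400.9]), 'size': array([116.3,  27.9]), 'long_dir': np.float64(-0.164), 'z': array([111.6, 120.2, 122.9]), 'n': 7097}
   rack coords [43.5 -0.1] ang -1.602
tray_mid 0.96 [369. 233.] {'c': array([499.9, 331.8]), 'size': array([159.8,  96.7]), 'long_dir': np.float64(1.435), 'z': array([35.9, 37.6, 67.2]), 'n': 8226}
   rack coords [-26.3   0.6] ang -0.003
pos [496.8 314.1 200.6] rot [-3.141  0.     3.   ] w 31.8 F [0.6 0.1 0.4] t 74.0 j7 0.64
-> t [ 0.011 -0.005  0.624] drz -0.01
0.67 {'c': array([500.6, 307.4]), 'size': array([124.4,  24.9]), 'long_dir': np.float64(-0.109), 'z': array([208.8, 215.5, 220.4]), 'n': 412} [-50.40511043  -3.32337826]
```

View pics/w17.png

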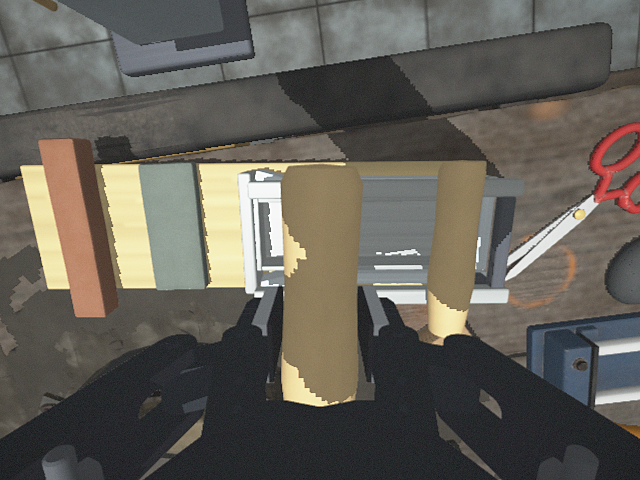

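Emit:
{"fn": "jog_arm", "kwargs": {
  "steps": [
    {"translation": [0.015,-0.005,0.12],"dr": [0,0,-0.01],"gripper": 0.9},
    {"translation": [0.015,-0.005,0.24],"dr": [0,0,-0.01],"gripper": 0.9},
    {"translation": [0.015,-0.005,0.36],"dr": [0,0,-0.01],"gripper": 0.9},
    {"translation": [0.015,-0.005,0.46],"dr": [0,0,-0.01],"gripper": 0.9},
    {"translation": [0.015,-0.005,0.54],"dr": [0,0,-0.01],"gripper": 0.9},
    {"translation": [0.015,-0.005,0.6],"dr": [0,0,-0.01],"gripper": 0.9},
    {"translation": [0.015,-0.005,0.62],"dr": [0,0,-0.01],"gripper": 0.9},
    {"translation": [0.015,-0.005,0.629],"dr": [0,0,-0.01],"gripper": 0.9}
  ]
}}

```text
t: 75.1
position: [494.5, 313.8, 106.3]
tcp_rot: [3.141, 0.0, 3.01]
wrist_force: [0.2, -0.7, 0.4]
width: 31.6
gripper_force: 49.8
```

Emit:
{"fn": "jog_arm", "kwargs": {
  "steps": [
    {"translation": [0,0,0],"dr": [0,0,0],"gripper": 0.9},
    {"translation": [0,0,0],"dr": [0,0,0],"gripper": 0.55},
    {"translation": [0,0,0],"dr": [0,0,0],"gripper": 0.45},
    {"translation": [0,0,0],"dr": [0,0,0],"gripper": 0.45},
    {"translation": [0,0,-0.15],"dr": [0,0,0],"gripper": 0.45},
    {"translation": [0,0,-0.35],"dr": [0,0,0],"gripper": 0.45},
    {"translation": [0,0,-0.6],"dr": [0,0,0],"gripper": 0.45},
    {"translation": [0,0,-0.9],"dr": [0,0,0],"gripper": 0.45}
  ]
}}

```text
t: 76.1
position: [493.9, 313.3, 242.0]
tcp_rot: [-3.141, -0.001, 3.01]
wrist_force: [1.1, -0.1, 0.3]
width: 46.9
gripper_force: 0.0
```

```bash
python3 c.py w18 handle_a_mid handle_b_mid slip_mid stick_mid tray_mid
```

```text
pos [493.9 313.3 242. ] rot [-3.141e+00 -1.000e-03  3.010e+00] w 46.9 F [ 1.1 -0.1  0.3] t 76.1 j7 0.67
-> t [ 0.015 -1.101 -0.052] drz 2.002
[-0.44  0.54 -0.27  1.7   0.17  0.93  0.67]
[[0.13, 0.96, 0.26, 428.5], [0.99, -0.12, -0.04, 322.56], [-0.0, 0.26, -0.96, 377.58], [0.0, 0.0, 0.0, 1.0]]
handle_a_mid 0.9 [437. 233.] {'c': array([509.6, 400.7]), 'size': array([116.3,  27.2]), 'long_dir': np.float64(-0.16), 'z': array([112. , 120.2, 122.9]), 'n': 5137}
   rack coords [43.3  0.1] ang -1.598
handle_a_mid 0.43 [112. 214.] {'c': array([471.1, 116.5]), 'size': array([147.5,  28.3]), 'long_dir': np.float64(-0.122), 'z': array([41.6, 56.6, 58.1]), 'n': 5915}
   rack coords [-243.5    0.6] ang -1.56
handle_b_mid 0.81 [320. 239.] {'c': array([499.1, 312.5]), 'size': array([128.6,  29.9]), 'long_dir': np.float64(-0.146), 'z': array([116.6, 122.4, 125.1]), 'n': 5796}
   rack coords [-45.5  -1.2] ang -1.584
handle_b_mid 0.27 [111. 214.] {'c': array([470.6, 116.6]), 'size': array([148.1,  28.3]), 'long_dir': np.float64(-0.122), 'z': array([41.4, 56.6, 58.1]), 'n': 6023}
   rack coords [-243.5    1.1] ang -1.56
slip_mid 0.78 [192. 217.] {'c': array([479.9, 191.6]), 'size': array([107.1,  44.6]), 'long_dir': np.float64(-0.127), 'z': array([44.2, 45.9, 47.1]), 'n': 5189}
   rack coords [-167.9    1.8] ang -1.565
stick_mid 0.68 [109. 213.] {'c': array([471.5, 116.4]), 'size': array([148.4,  28.5]), 'long_dir': np.float64(-0.129), 'z': array([41.3, 56.6, 58.1]), 'n': 6061}
   rack coords [-2.436e+02  2.000e-01] ang -1.567
stick_mid 0.15 [351. 229.] {'c': array([499.2, 330.7]), 'size': array([155.6,  95.8]), 'long_dir': np.float64(1.438), 'z': array([35.8, 37.4, 67.1]), 'n': 7819}
   rack coords [-27.5   1.2] ang 0.0
tray_mid 0.62 [351. 225.] {'c': array([498. , 330.8]), 'size': array([154.9,  95.4]), 'long_dir': np.float64(1.45), 'z': array([35.8, 37.4, 67. ]), 'n': 7763}
   rack coords [-27.6   2.4] ang 0.012
```

View pics/w18.png

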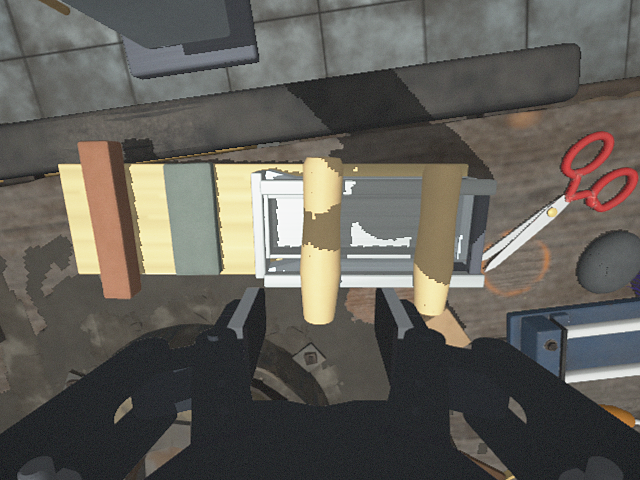

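The picture shows both handles across the bars at about (320,240) and (437,235). The tray plate is home at column 258, and the slip (192,217) and stick (109,213) lie flat on the runway. I'm handing it in.

```bash
python3 -c "
from cell import ticket
print(ticket.finish_job())"
```

```text
the job is handed in; nothing more can be done
None
```

Job handed in at about 76 s, though it returned no verdict: the tray is home with its plate outward, the stick and slip stone lie flat on the runway, and both handles lie square across the bars over the tray.

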